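# Clamp offcut blocks with a star-wheel adjuster

## Robot

A 7-joint arm with a two-finger parallel gripper is mounted at the origin on a cart in front of the work surface, level with it; the furniture and walls round the work are solid. World frame = base frame: x ahead of the robot, y to its left, z up, the work surface at z = 0. Lengths are in mm, angles in rad, forces in N, time in s.
With the tool pointing down it reaches from about 400 to 875 mm from the base axis. Payload 4.4 kg.
Tool frame: the origin (TCP) lies midway between the tips of the shut fingers; the grasp point (between the pads) lies 19 mm behind it; z points along the fingers, y is the line along which they close (so a half turn about z gives the same grasp; the last joint's range is limited). The gripper opens to 85 mm and grips with 20 to 120 N. Pads are 22 mm wide; open, the fingers measure 114 mm over their backs; the gripper's body (76 mm by 85 mm) begins 54 mm behind the grasp point. The pads swing forward as they close: fully open they stand 13 mm farther back than shut.
Start: joints at [1.247, 0.628, 0.038, 1.517, -0.027, 0.996, -0.02], TCP at [165.747, -628.527, 231.313] pointing down, gripper open.
Joint ranges: [-3.06, 3.06], [-0.37, 2.12], [-1.25, 1.32], [0.18, 2.47], [-1.1, 4.24], [0.23, 1.98], [-2.94, 2.94]. Speed limits (rad/s): [2.57, 2.57, 3.14, 3.14, 3.14, 3.14, 3.14].

## Interface

Orientations are given as [roll, pitch, yaw] about the fixed x, y, z axes, in that order (R = Rz(yaw) Ry(pitch) Rx(roll)).
In Python, from cell import telemetry, eyes, ctrl, finder gives the robot as it stands.
- The arm moves only by the tool move_arm, never from a script. Its argument "steps" is a list of rows, each a list of 7 numbers: the turn, a rotation vector about the world's x, y, z in degrees, then the shift along the world's x, y, z in m, then the finger opening in m, from 0 to 0.0854. A call has 1 to 5 rows; each row shifts and turns the commanded pose from where the row before left it; what a row does not reach is not made up. A row lasts 1/10 s, in which the tool goes at most 50 mm and 8.59 degrees, less where a joint would pass 70% of its speed; a pose out of reach is approached as far as the arm can. A call with a gripper value outside its range is refused whole. The fingers move at their own pace and stop on an object; the grip force is fixed at half the most. Time passes only in rows, so rows that do not move let the fingers close. It gives the time, the measured TCP pose, the force, the opening and the grip force at its end, in the units of the state.
- telemetry.read_state(): the state, without advancing time (a new reading comes with each control period).
- eyes.get_image(name): name is "scene" or "top"; returns (picture, depth): 384x512x3 uint8, blue, green, red; 384x512 float32, mm along the optical axis (not along the pixel's ray), 0 where there is no reading.
- eyes.calibration(name): a dict with "fx", "fy", "cx", "cy" (pixels), "position" and "attitude" of the camera in the world. Camera axes: x right, y down, z forward; pixel columns grow to the right and rows downward; lengths in mm; the calibration is good to about 2 mm. A picture is of the moment at which its call begins. calibration takes no time and is no camera call.
- ctrl.finish_job(): hands the job in; it is judged then, once.
Trained networks look in the newest picture that a camera, given by its name, has taken for a name from the list of things; names that differ only in an ending like _2 or _b are one class to them, and where a whole thing is asked for, a point or a joint stands for the part that bears it (a point fixed in the world has none). Each returns a list of dicts, best first, with "confidence" (0 to 1); they miss things now and then, are a little off and sometimes report something else, mostly with a low value. They report only what shows in the picture. A call takes as long as a camera call. They do not tell look-alikes from the thing itself.
- finder.boxes_of(camera, name): "location" ([x, y, z] in mm, in the coordinates of the camera as it stood for that picture, good to about 4 mm: the middle of the surface that is visible of it).
- finder.cut_out(camera, name): "mask" (384x512 bool, what is visible of it).
- finder.pinpoint(camera, name): "location" ([x, y, z] in mm, in the coordinates of the camera as it stood for that picture, good to about 4 mm: a listed point, or the origin of a listed thing).
The state is a dict: "clock": time; "qpos": joint angles; "qd": joint speeds; "tau": joint torques, N m; "eef_pos": TCP position; "tool_rot": TCP orientation; "force": force on the tool from outside, world axes, zero at the start; "torque": the same for the moment, N m; "width": finger opening in mm; "gripper_force": force on a finger pad.
Only numpy, scipy, OpenCV 4.12 (cv2) and the standard library are available. Lean on these libraries where they do the work, as an engineer would, in place of code of your own. Each camera call takes 0.05 s, during which the arm holds its last target. There are 200 camera calls.

## Task

Dry-clamp the matching small offcut blocks (two or three of the same size are lying on the bench): take the tape measure that was left in the star-wheel clamp out and stand it on the free bench, and lay each matching block flat in the bed of the clamp, its length running from the moving bar to the fence, side by side. Then lift the adjusting tool up out of its fork stand, and with its blade through the slot in the clamp's housing push the star wheel round towards the fence, tooth by tooth, until the bar bears on the blocks and holds them against the fence; never push the bar by hand. Finally hang the tool back upright in its fork, and leave the other things on the bench where they are.

Things in the scene. Friction and masses are not known exactly. Their poses are not given: they have to be found in the camera images.
- press: Star-wheel clamp, fixed: plywood bed, upper face 12 mm over the bench. Origin at bench level; x points from the grey adjuster housing to the fence, y along the fence. Fence: inner face at x = +60 mm, top z = 42 mm. End ribs: inner faces y = +-128 mm, top z = 26 mm. Housing: x -175 to -75 mm, y +-20 mm (flanges +-42), top z = 108 mm; in it the star wheel, axis along y at x = -125, z = 55 mm.
- clamp_bar: Moving wooden bar, 18 mm thick, 250 mm long, top 37 mm over the bench; slides along the clamp's x. Origin: middle of its front face (towards the fence), on the bed. Open it stands at x = -32 to -27 mm of the clamp; bearing on the 74 mm long blocks, at -14 mm. It moves 3.8 mm per radian (3 mm per tooth) of the wheel, whose friction holds it.
- star_wheel (a joint): Wheel angle, rad; grows as its top teeth move towards the fence, closing the bar; starts at 0 to 1.2. 8 teeth (0.785 rad apart), straight radial bars 8 mm thick, 12 mm wide, tips at 40 mm radius; hub radius 22 mm. At 0 a tooth points straight up. Turns with about 3.5 N at the teeth, stays where left, stiffens when the bar bears on the blocks.
- slot (a point): Middle of the slot in the top cover of the housing, at the cover's upper face (108 mm over the bench, 53 mm above the wheel's axis). The slot is 60 mm long along the clamp's x and 14 mm wide; the cover is 4 mm thick. Axes as the clamp's.
- stand: Wooden stand 100 x 100 mm, fixed, with a dark steel fork on top; origin under its base. The two prongs run along its x, open to its -x side, 18 mm apart, upper faces 125 mm over the bench; lips at the front and outer sides rise to 131-133 mm, the wooden post behind (x = +30 to +44 mm) to 133 mm.
- fork (a point): Point midway between the fork's prongs, at the height of their upper faces, where the middle of the underside of the tool's collar rests. Axes as the stand's. The lips leave the collar about 6 mm of play each way.
- tool_grip (a point): Middle of the grip of the adjusting tool: dark wooden square grip 26 x 26 mm, 60 mm long (30 mm above and below this point). The tool hangs upright in the fork, blade down. Axes: z up along the tool; x across the thin way of the blade, y across its wide way. Mass about 140 g.
- tool_collar (a point): Middle of the underside of the tool's round collar (40 mm diameter, 5 mm thick), 35 mm under the middle of the grip; the collar rests on the fork.
- tool_tip (a point): Lower end of the tool's steel blade: 6 mm (x) by 8 mm (y), 95 mm long from here up to the collar; 130 mm under the middle of the grip.
- tape_mid (a point): Middle (half-way up) of the tape measure standing on its edge in the clamp bed at the start: 39 mm thick (x) by 70 mm (y) by 64 mm high, loose. Stood on the bench its middle is 32 mm up. The bench is free round x = 0.39, y = -0.19 m and x = 0.42, y = -0.36 m of the robot (unless a block was knocked there).
- big_offcut: Bystander: a bigger offcut block, 50 x 66 x 45 mm high, loose; leave it alone. Origin under its middle. Fixed things up to 180 mm high (bottle, drum, domes) stand along the back, beyond x = 0.66 m.
- block_a_mid (a point): Middle (half-way up) of one of the matching offcut blocks: plain wood, 42 mm (x) by 74 mm (y, its length) by 28 mm high, loose, about 60 g, lying flat; may be absent.
- block_b_mid (a point): Middle (half-way up) of one of the matching offcut blocks: plain wood, 42 mm (x) by 74 mm (y, its length) by 28 mm high, loose, about 60 g, lying flat; may be absent.
- block_c_mid (a point): Middle (half-way up) of one of the matching offcut blocks: plain wood, 42 mm (x) by 74 mm (y, its length) by 28 mm high, loose, about 60 g, lying flat; may be absent.
There are look-alikes about, which are no part of the job. Leave any orange or red look-alike of the part that bears tool_grip alone.

How it is judged:
By the outcome, as a careful person would: the job done as asked, in the order asked, and still so for the second after the job is handed in, with the robot touching nothing.
Of block_a, block_b, block_c only 2 to 3 are there at a start; the rules pass over those that are not, and their reading is None.
At some moment in a run one of block_a, block_b, block_c may be knocked a few centimetres aside while the robot is not near it.
It also fails if it takes over 208 s, if anything falls off the work surface, if the arm or the gripper's body presses on something with over 40 N, if the wrist force passes 120 N, or if a joint passes its speed limit or range.

## Working session

There is one attempt and no reset: what is moved stays moved. The work goes in short steps, Python scripts to look and compute and a tool call to move; the robot and the scene stay as the last step left them, time stands still between calls to the robot, and variables do not carry over. Pictures are saved under pics/ and viewed, at most 14 in all, crops included, and the job is handed in when it is done.

Besides the shell and the picture viewer there is one more tool, called after "Request:" by a JSON object that holds its "fn" and its "kwargs", one argument or row to a line. move_arm: Moves the arm, as the interface text tells. Its arguments: {"type":"object","properties":{"steps":{"type":"array"}},"required":["steps"]}

```bash
ls; mkdir -p pics; cat > h.py <<'E'
import numpy as np, cv2
from scipy.spatial.transform import Rotation as R
from cell import telemetry, eyes, ctrl, finder
def cal(n):
    c=eyes.calibration(n); a=np.array(c['attitude'],float)
    M=a if a.shape==(3,3) else R.from_euler('xyz',a).as_matrix()
    return c,M,np.array(c['position'],float)
def w(n,p):
    c,M,t=cal(n); return M@np.array(p,float)+t
def cloud(n,d):
    c,M,t=cal(n); v,u=np.mgrid[:d.shape[0],:d.shape[1]]
    P=np.stack([(u-c['cx'])/c['fx']*d,(v-c['cy'])/c['fy']*d,d],-1)
    return P@M.T+t
def proj(n,p):
    c,M,t=cal(n); q=M.T@(np.array(p,float)-t); return c['fx']*q[0]/q[2]+c['cx'],c['fy']*q[1]/q[2]+c['cy']
E
python3 - <<'E'
from h import *
for n in('scene','top'):
    im,d=eyes.get_image(n); cv2.imwrite(f'pics/{n}0.png',im); np.save(f'{n}0.npy',d); print(n,eyes.calibration(n))
    for k in['press','clamp_bar','slot','stand','fork','tool_grip','tool_collar','tool_tip','tape_mid','big_offcut','block_a_mid','star_wheel']:
        try:
            for r in finder.pinpoint(n,k)[:4]: print(k,round(r['confidence'],2),w(n,r['location']).round(0))
        except Exception as e: print(k,e)
print(telemetry.read_state())
E
```

```text
pics
scene {'fx': 460.1321533486132, 'fy': 460.1321533486132, 'cx': 256.25175009804695, 'cy': 202.6885666306267, 'position': array([ -39.37967687, 1132.75129124,  836.11685324]), 'attitude': array([-2.08491868,  0.01334305, -2.67780028])}
press 0.94 [597.  40.   1.]
clamp_bar 0.61 [570.  40.  14.]
slot 0.65 [471.  33. 107.]
slot 0.24 [597.  42.   1.]
stand 0.94 [594. 301.   4.]
fork 0.91 [591. 300. 126.]
fork 0.63 [594. 302. 160.]
tool_grip 0.68 [602. 422. 132.]
tool_grip 0.61 [475. 246. 127.]
tool_grip 0.59 [485. 329. 131.]
tool_collar 0.91 [475. 245.  97.]
tool_collar 0.78 [486. 331.  92.]
tool_collar 0.67 [588. 301. 123.]
tool_collar 0.67 [605. 418.  92.]
tool_tip 0.97 [483. 331.   0.]
tool_tip 0.86 [470. 242.   0.]
tool_tip 0.66 [591. 303.  32.]
tool_tip 0.66 [601. 421.   4.]
tape_mid 0.85 [622. -11.  41.]
tape_mid 0.58 [589. 299. 126.]
big_offcut 0.64 [ 569. -404.   -1.]
big_offcut 0.54 [590. 303. 122.]
block_a_mid 0.62 [ 479. -295.   14.]
star_wheel it knows: big_offcut, block_a_mid, block_b_mid, block_c_mid, clamp_bar, fork, press, slot, stand, tape_mid, tool_collar, tool_grip
[... 953 characters left out ...]
, 'qpos': array([ 1.2472029 ,  0.62841595,  0.03848857,  1.51739934, -0.02698156,
        0.9962836 , -0.02001386]), 'qd': array([-7.38656146e-04,  4.80260375e-04, -7.51486647e-04, -1.88462310e-05,
        5.21931560e-04,  9.42973164e-04, -1.02876355e-04]), 'tau': array([-5.03611427e-04, -5.63294578e+01,  1.22558434e+00, -1.93787903e+01,
        1.09059640e-02,  1.60624637e-03, -2.29427928e-05]), 'eef_pos': array([ 165.74800735, -628.53090327,  231.30308544]), 'tool_rot': array([ 3.14158145e+00, -2.70628568e-05,  2.57773849e-01]), 'force': array([ 0.09173445, -0.36621384, -0.3170992 ]), 'torque': array([ 0.04246001, -0.04937537, -0.00327065]), 'gripper_force': 0.0, 'width': 85.0309214535304}
```

View pics/scene0.png

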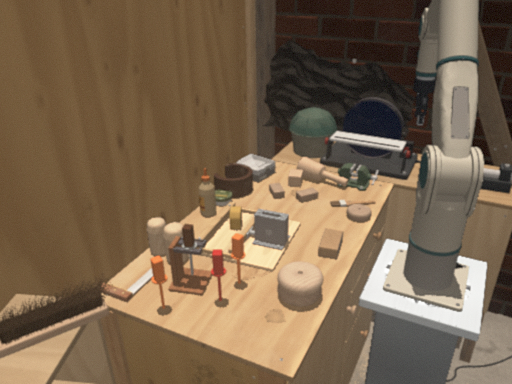

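View pics/top0.png

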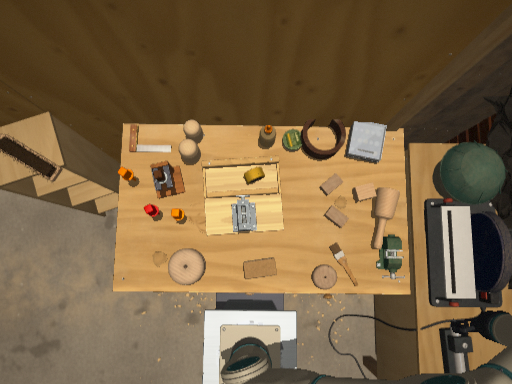

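The real tool is the dark one in the fork: scene (188,236), top (165,180). The look-alikes stand at scene (158,270) orange, (218,263) red and (238,246) orange. The small blocks show in top at (331,185), (363,193) and (336,216). A larger flat piece is at (260,268). Next I measure these and check them in one close crop.

```bash
cat > seg.py <<'E'
from h import *
import sys
def comps(d,lo,hi,box,n='top',mn=25):
    P=cloud(n,d); m=((P[...,2]>lo)&(P[...,2]<hi)&(P[...,0]>box[0])&(P[...,0]<box[1])&(P[...,1]>box[2])&(P[...,1]<box[3])).astype(np.uint8)
    k,l,s,c=cv2.connectedComponentsWithStats(m)
    for i in range(1,k):
        if s[i,4]<mn: continue
        q=P[l==i]; r=cv2.minAreaRect(q[:,:2].astype(np.float32))
        print('c',np.round(r[0]),'size',np.round(r[1]),'ang',round(r[2],1),'z',np.median(q[:,2]).round(1),'px',c[i].round(),s[i,4])
E
python3 - <<'E'
from seg import *
d=np.load('top0.npy'); P=cloud('top',d)
print('bench z',[P[v,u].round() for u,v in((300,230),(230,270),(300,200))])
comps(d,8,60,(330,800,-600,600))
print('hi');comps(d,95,220,(330,660,-300,600),mn=5)
im,_=eyes.get_image('top'); 
a=cv2.resize(im[120:295,115:285],(583,600),interpolation=3);cv2.imwrite('pics/cropA.png',a)
a=cv2.resize(im[165:235,195:415],None,fx=3.6,fy=3.6,interpolation=3);cv2.imwrite('pics/cropB.png',a)
E
```

```text
bench z [array([ 432., -175.,   -4.]), array([288.,  72.,  -1.]), array([ 540., -175.,   -4.])]
c [754. 420.] size [92. 53.] ang 0.7 z 14.9 px [134. 139.] 213
c [ 771. -306.] size [59.  9.] ang 2.7 z 34.7 px [338. 134.] 54
c [ 749. -407.] size [121. 120.] ang 79.5 z 51.2 px [366. 143.] 1133
c [ 741. -208.] size [205.  80.] ang 74.1 z 31.2 px [299. 143.] 487
c [759. 192.] size [13. 51.] ang 51.5 z 35.3 px [199. 138.] 50
c [742. -49.] size [55. 21.] ang 82.7 z 33.8 px [266. 143.] 58
c [720. 336.] size [24. 76.] ang 0.4 z 9.9 px [160. 148.] 66
c [683. 211.] size [26. 65.] ang 29.8 z 34.8 px [194. 158.] 67
c [554.  33.] size [266. 284.] ang 4.9 z 13.9 px [242. 194.] 4670
c [600. 298.] size [102.  99.] ang 12.1 z 11.0 px [172. 183.] 294
c [ 599. -284.] size [42. 75.] ang 40.5 z 27.2 px [331. 183.] 254
c [ 472. -452.] size [274. 109.] ang 17.7 z 42.7 px [376. 216.] 939
c [ 482. -300.] size [74. 43.] ang 52.7 z 27.3 px [336. 216.] 275
c [ 355. -305.] size [66. 31.] ang 31.7 z 11.3 px [337. 251.] 112
hi
c [598. 300.] size [89. 59.] ang 15.1 z 129.9 px [161. 174.] 446
c [603. 417.] size [32. 39.] ang 62.1 z 144.0 px [126. 173.] 142
c [476.  27.] size [100.  40.] ang 5.4 z 107.2 px [243. 214.] 289
c [486. 328.] size [33. 37.] ang 86.9 z 150.5 px [151. 209.] 132
c [472. 244.] size [33. 36.] ang 35.3 z 154.0 px [177. 213.] 128
```

View pics/cropA.png

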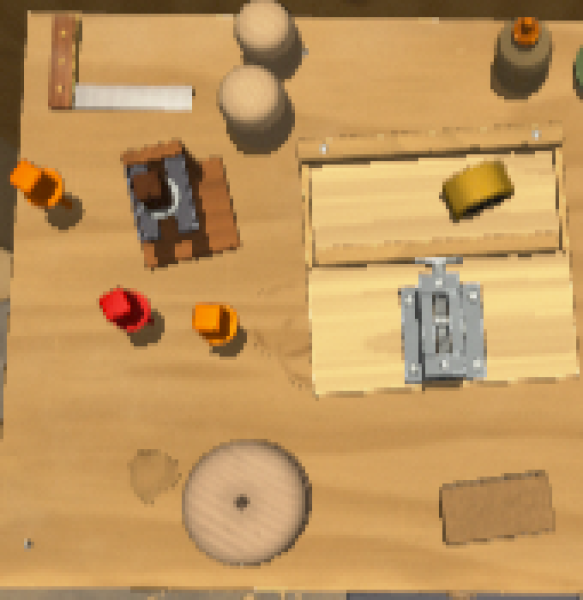

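View pics/cropB.png

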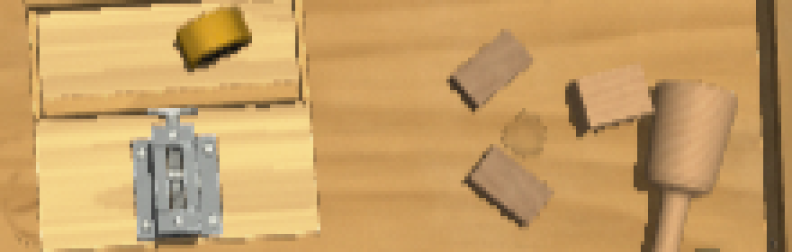

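The crops confirm it: the dark tool hangs in the fork at crop A (155,190), and the orange and red ones stand on the bench. There are two matching blocks, at crop B (490,70) and (508,185). The taller bystander is at (610,98), beside the mallet. The tape lies in the bed at crop B (212,38). Next I fit the poses from both cameras.

```bash
python3 - <<'E'
from seg import *
for n in('top','scene'):
    im,d=eyes.get_image(n); np.save(n+'1.npy',d); P=cloud(n,d)
    print('==',n,'bench',np.median(P[(abs(P[...,0]-520)<30)&(abs(P[...,1]+180)<30)][:,2]).round(1))
    print('tape');comps(d,55,90,(560,660,-80,80),n,8)
    print('housing');comps(d,101,115,(400,560,-40,90),n)
    print('blocks');comps(d,21,34,(420,660,-360,-230),n)
    comps(d,35,60,(500,660,-450,-340),n)
    print('bar');comps(d,33,39,(530,620,-130,220),n)
    print('fence');comps(d,39,46,(600,720,-130,220),n)
    print('grip');comps(d,165,215,(500,690,230,380),n,5)
    print('fork');comps(d,122,136,(500,690,230,380),n,5)
    print('stand');comps(d,8,14,(500,690,220,380),n,5)
E
```

```text
== top bench -0.5
tape
c [621.  -7.] size [38. 63.] ang 26.3 z 72.2 px [254. 173.] 190
housing
c [476.  27.] size [100.  40.] ang 5.3 z 107.4 px [243. 214.] 281
blocks
c [ 598. -283.] size [42. 75.] ang 40.4 z 27.9 px [331. 183.] 236
c [ 482. -300.] size [74. 43.] ang 52.3 z 28.2 px [336. 216.] 246
c [ 547. -412.] size [102.  84.] ang 10.9 z 45.4 px [369. 193.] 379
bar
c [554.  32.] size [ 31. 243.] ang 4.8 z 35.8 px [243. 192.] 253
fence
c [671.  43.] size [ 23. 271.] ang 4.8 z 42.2 px [241. 161.] 318
grip
c [593. 299.] size [28. 26.] ang 15.2 z 187.9 px [158. 174.] 83
fork
c [599. 300.] size [90. 59.] ang 14.5 z 128.9 px [162. 175.] 277
stand
c [600. 298.] size [100. 101.] ang 13.6 z 10.5 px [172. 184.] 268
== scene bench 0.6
tape
c [614.   2.] size [36. 55.] ang 28.0 z 71.5 px [235. 212.] 147
housing
c [472.  30.] size [101.  48.] ang 4.8 z 107.5 px [271. 215.] 265
blocks
c [ 593. -279.] size [42. 85.] ang 38.8 z 28.1 px [277. 188.] 125
c [ 479. -299.] size [79. 51.] ang 52.0 z 28.3 px [307. 192.] 144
c [ 543. -408.] size [98. 89.] ang 12.9 z 45.6 px [300. 172.] 232
bar
c [550.  19.] size [ 33. 121.] ang 6.5 z 36.1 px [248. 228.] 86
fence
c [667.  33.] size [ 26. 251.] ang 3.9 z 42.3 px [216. 221.] 256
grip
c [588. 303.] size [25. 27.] ang 15.6 z 183.6 px [188. 230.] 140
fork
c [594. 302.] size [90. 63.] ang 15.0 z 129.7 px [187. 245.] 367
stand
c [667. 229.] size [ 4. 13.] ang 3.8 z 11.8 px [184. 258.] 7
c [595. 302.] size [101. 104.] ang 13.9 z 10.8 px [192. 281.] 621
```

Request:
{"fn": "move_arm", "kwargs": {
  "steps": [
    [0,0,6.36,0.0283,0.039,0,0.085],
    [0,0,6.36,0.0283,0.039,0,0.085],
    [0,0,6.36,0.0283,0.039,0,0.085],
    [0,0,6.36,0.0283,0.039,0,0.085],
    [0,0,6.36,0.0283,0.039,0,0.085]
  ]
}}

```text
clock: 1.85
eef_pos: [308.2, -432.0, 231.6]
tool_rot: [3.141, 0.0, 0.817]
force: [1.2, -0.8, -0.6]
width: 85.1
gripper_force: 0.0
```

Request:
{"fn": "move_arm", "kwargs": {
  "steps": [
    [0,0,6.36,0.0283,0.039,0,0.085],
    [0,0,6.36,0.0283,0.039,0,0.085],
    [0,0,6.36,0.0283,0.039,0,0.085],
    [0,0,6.36,0.0283,0.039,0,0.085],
    [0,0,6.36,0.0283,0.039,0,0.085]
  ]
}}

```text
clock: 2.35
eef_pos: [449.7, -237.1, 231.7]
tool_rot: [3.141, 0.0, 1.372]
force: [0.1, 1.0, -0.4]
width: 85.2
gripper_force: 0.0
```

Request:
{"fn": "move_arm", "kwargs": {
  "steps": [
    [0,0,6.36,0.0283,0.039,0,0.085],
    [0,0,6.36,0.0283,0.039,0,0.085],
    [0,0,6.36,0.0283,0.039,0,0.085],
    [0,0,6.36,0.0283,0.039,0,0.085],
    [0,0,6.36,0.0283,0.039,0,0.062]
  ]
}}

```text
clock: 2.85
eef_pos: [591.3, -42.1, 231.5]
tool_rot: [3.141, 0.001, 1.927]
force: [1.4, -0.9, 0.7]
width: 72.7
gripper_force: 0.0
```

Request:
{"fn": "move_arm", "kwargs": {
  "steps": [
    [0,0,6.36,0.0283,0.039,0,0.062],
    [0,0,0,0,0,-0.04,0.062],
    [0,0,0,0,0,0,0.062]
  ]
}}

```text
clock: 3.15
eef_pos: [615.8, -3.4, 187.0]
tool_rot: [-3.134, -0.004, 2.037]
force: [-1.1, -1.4, -0.9]
width: 62.1
gripper_force: 0.0
```

Request:
{"fn": "move_arm", "kwargs": {
  "steps": [
    [0,0,0,0.002,-0.001,-0.04,0.062],
    [0,0,0,0,0,-0.04,0.062],
    [0,0,0,0,0,-0.03,0.062],
    [0,0,0,0,0,-0.02,0.062],
    [0,0,0,0,0,-0.01,0.062]
  ]
}}

```text
clock: 3.65
eef_pos: [619.6, -7.3, 50.3]
tool_rot: [-3.139, 0.0, 2.032]
force: [-0.3, 0.5, 0.9]
width: 62.3
gripper_force: 0.0
```

Request:
{"fn": "move_arm", "kwargs": {
  "steps": [
    [0,0,0,0,0,0,0.062],
    [0,0,0,0,0,0,0.045],
    [0,0,0,0,0,0,0.03],
    [0,0,0,0,0,0,0.03],
    [0,0,0,0,0,0,0.03]
  ]
}}

```text
clock: 4.15
eef_pos: [621.6, -5.9, 53.2]
tool_rot: [3.139, 0.002, 2.033]
force: [-1.0, -1.1, 6.0]
width: 34.7
gripper_force: 60.1
```

```bash
python3 - <<'E'
from h import *
im,d=eyes.get_image('scene'); u,v=map(int,proj('scene',[620,-6,60])); print(u,v)
a=cv2.resize(im[v-50:v+40,u-60:u+60],None,fx=5,fy=5,interpolation=3);cv2.imwrite('pics/c1.png',a)
s=telemetry.read_state();print(s['eef_pos'],s['force'],s['width'])
E
```

```text
235 211
[621.62831649  -5.89266292  53.22059669] [-0.9088408  -0.18354823  5.92292385] 34.97868145512323
```

View pics/c1.png

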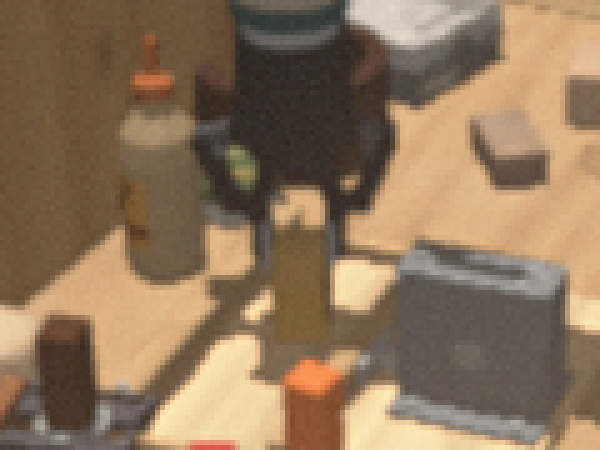

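The view shows both fingers on the tape's upper half, at crop (300,240). I lift it and carry it to the free spot.

Request:
{"fn": "move_arm", "kwargs": {
  "steps": [
    [0,0,0,0,0,0.01,0.03],
    [0,0,0,0,0,0.02,0.03],
    [0,0,0,0,0,0.03,0.03],
    [0,0,0,0,0,0.03,0.03],
    [0,0,0,0,0,0.01,0.03]
  ]
}}

```text
clock: 4.7
eef_pos: [622.4, -5.0, 154.9]
tool_rot: [3.136, 0.002, 2.034]
force: [0.3, 0.1, -2.2]
width: 34.9
gripper_force: 60.2
```

```bash
python3 - <<'E'
from h import *
im,d=eyes.get_image('scene'); P=cloud('scene',d);s=telemetry.read_state();print(s['eef_pos'],s['force'],s['width'])
b=im.astype(int); m=(abs(P[...,0]-615)<50)&(abs(P[...,1]+0)<60)&(P[...,2]>50)&(b[...,2]>b[...,0]*2.0)&(b[...,2]>60)
q=P[m]; print(m.sum(),q.min(0),q.max(0),np.median(q,0))
print([ (round(r['confidence'],2),w('scene',r['location']).round()) for r in finder.pinpoint('scene','tape_mid')])
E
```

```text
[622.51193924  -5.19182339 155.04951143] [-0.11722396  0.04065929 -0.70677242] 34.55830378604947
212 [592.304034   -11.27405485 116.9175747 ] [634.87660693  33.84218818 180.87572206] [609.70029618  21.0632962  154.25143609]
[(0.81, array([624., -10., 143.]))]
```

Request:
{"fn": "move_arm", "kwargs": {
  "steps": [
    [0,0,0,-0.03,-0.032,0,0.03],
    [0,0,0,-0.034,-0.03,0,0.03],
    [0,0,0,-0.034,-0.03,0,0.03],
    [0,0,0,-0.034,-0.03,0,0.03],
    [0,0,0,-0.034,-0.03,0,0.03]
  ]
}}

```text
clock: 5.3
eef_pos: [451.9, -158.3, 149.9]
tool_rot: [-3.14, -0.002, 2.034]
force: [1.9, -1.0, -1.4]
width: 34.5
gripper_force: 60.3
```

Request:
{"fn": "move_arm", "kwargs": {
  "steps": [
    [0,0,0,-0.034,-0.03,-0.01,0.03],
    [0,0,0,-0.03,-0.003,-0.03,0.03],
    [0,0,0,0,0,-0.03,0.03],
    [0,0,0,0,0,-0.025,0.03],
    [0,0,0,0,0,-0.01,0.03]
  ]
}}

```text
clock: 5.8
eef_pos: [388.4, -189.8, 43.8]
tool_rot: [-3.138, -0.004, 2.034]
force: [-0.3, -0.1, -2.7]
width: 34.9
gripper_force: 60.4
```

Request:
{"fn": "move_arm", "kwargs": {
  "steps": [
    [0,0,0,0,0,-0.004,0.03],
    [0,0,0,0,0,0,0.03],
    [0,0,0,0,0,0,0.03]
  ]
}}

```text
clock: 6.1
eef_pos: [391.1, -190.4, 42.7]
tool_rot: [3.141, 0.001, 2.034]
force: [0.4, -1.2, -2.5]
width: 34.9
gripper_force: 60.4
```

Request:
{"fn": "move_arm", "kwargs": {
  "steps": [
    [0,0,0,0,0,-0.002,0.03],
    [0,0,0,0,0,0,0.03],
    [0,0,0,0,0,0,0.03]
  ]
}}

```text
clock: 6.4
eef_pos: [391.3, -190.7, 41.2]
tool_rot: [3.14, 0.002, 2.034]
force: [0.1, -0.5, 5.8]
width: 34.7
gripper_force: 61.3
```

```bash
python3 - <<'E'
from h import *
n='scene'
im,d=eyes.get_image(n); P=cloud(n,d)
b=im.astype(int); m=(abs(P[...,0]-385)<60)&(abs(P[...,1]+190)<60)&(P[...,2]>-10)&(P[...,2]<90)&(b[...,2]>b[...,0]*2.2)
m&=(P[...,2]>4); q=P[m]; print(m.sum(),q.min(0),q.max(0))
print([ (round(r['confidence'],2),w(n,r['location']).round()) for r in finder.pinpoint(n,'tape_mid')])
u,v=map(int,proj(n,[390,-190,40])); cv2.imwrite('pics/c2.png',cv2.resize(im[v-45:v+35,u-50:u+50],None,fx=6,fy=6,interpolation=3))
E
```

```text
22 [ 364.97302145 -171.31790543    4.73355215] [ 392.56402126 -150.43855871   58.96692739]
[(0.68, array([ 396., -194.,   28.])), (0.61, array([591., 300., 123.]))]
```

View pics/c2.png

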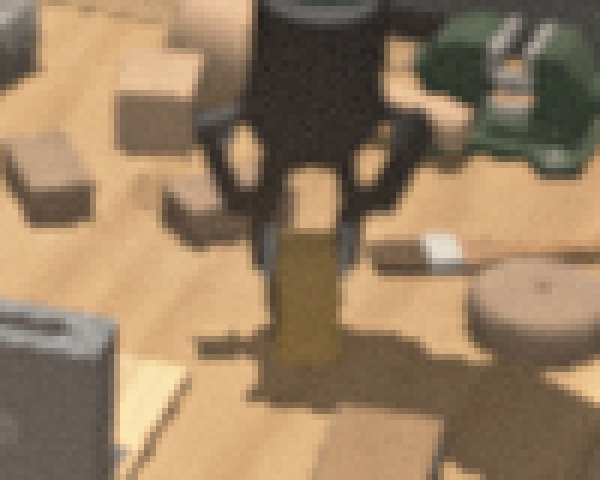

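Request:
{"fn": "move_arm", "kwargs": {
  "steps": [
    [0,0,0,0,0,0,0.045],
    [0,0,0,0,0,0,0.062],
    [0,0,0,0,0,0,0.062],
    [0,0,0,0,0,0.03,0.062],
    [0,0,0,0,0,0.04,0.062]
  ]
}}

```text
clock: 7.0
eef_pos: [389.3, -189.8, 109.9]
tool_rot: [-3.139, -0.004, 2.035]
force: [0.8, -0.9, 0.4]
width: 62.1
gripper_force: 0.0
```

Request:
{"fn": "move_arm", "kwargs": {
  "steps": [
    [0,0,-8,0,0,0.04,0.07],
    [0,0,-8,0.011,-0.013,0.02,0.07],
    [0,0,-8,0.011,-0.013,0,0.07],
    [0,0,-8,0.011,-0.013,0,0.07],
    [0,0,-8,0.011,-0.013,0,0.07]
  ]
}}

```text
clock: 7.5
eef_pos: [434.8, -243.2, 170.6]
tool_rot: [3.141, 0.0, 1.33]
force: [0.9, -0.1, -1.2]
width: 69.7
gripper_force: 0.0
```

Request:
{"fn": "move_arm", "kwargs": {
  "steps": [
    [0,0,-8,0.011,-0.013,0,0.07],
    [0,0,-8,0.011,-0.013,0,0.07],
    [0,0,-8,0.011,-0.013,0,0.07],
    [0,0,0,0.011,-0.013,0,0.07],
    [0,0,0,0,0,0,0.07]
  ]
}}

```text
clock: 8.0
eef_pos: [479.6, -296.2, 170.1]
tool_rot: [3.14, 0.0, 0.916]
force: [-0.2, 0.7, -0.0]
width: 70.1
gripper_force: 0.0
```

```bash
python3 - <<'E'
from seg import *
print({k:telemetry.read_state()[k] for k in('eef_pos','tool_rot','width')})
for n in('top','scene'):
    im,d=eyes.get_image(n)
    print('==',n,'tape');comps(d,40,80,(340,440,-250,-130),n,8)
    print('blocks');comps(d,21,34,(420,660,-360,-230),n)
E
```

```text
{'eef_pos': array([ 479.642821  , -296.20359325,  170.1114589 ]), 'tool_rot': array([3.13977070e+00, 2.47367536e-04, 9.15524679e-01]), 'width': 70.05048512975708}
== top tape
c [ 393. -191.] size [38. 64.] ang 27.1 z 60.1 px [306. 241.] 197
blocks
c [ 598. -284.] size [42. 74.] ang 39.7 z 27.5 px [331. 183.] 236
c [ 491. -288.] size [44. 42.] ang 50.3 z 27.9 px [333. 213.] 140
== scene tape
c [ 387. -182.] size [37. 60.] ang 23.8 z 56.9 px [320. 205.] 152
blocks
c [ 595. -282.] size [43. 79.] ang 41.3 z 27.9 px [277. 188.] 121
c [ 478. -298.] size [76. 51.] ang 54.0 z 27.7 px [307. 192.] 142
```

Request:
{"fn": "move_arm", "kwargs": {
  "steps": [
    [0,0,0,0.001,-0.003,-0.045,0.065],
    [0,0,0,0,0,-0.045,0.065],
    [0,0,0,0,0,-0.04,0.065],
    [0,0,0,0,0,-0.025,0.065],
    [0,0,0,0,0,-0.008,0.065]
  ]
}}

```text
clock: 8.6
eef_pos: [477.0, -295.5, 4.8]
tool_rot: [-3.135, 0.0, 0.918]
force: [0.1, 0.2, 0.2]
width: 65.2
gripper_force: 0.0
```

Request:
{"fn": "move_arm", "kwargs": {
  "steps": [
    [0,0,0,0,0,-0.005,0.065],
    [0,0,0,0,0,0,0.065],
    [0,0,0,0,0,0,0.03],
    [0,0,0,0,0,0,0.03],
    [0,0,0,0,0,0,0.03]
  ]
}}

```text
clock: 9.1
eef_pos: [480.6, -298.1, 4.0]
tool_rot: [3.139, -0.0, 0.917]
force: [-0.3, 0.4, 6.2]
width: 41.0
gripper_force: 62.1
```

Request:
{"fn": "move_arm", "kwargs": {
  "steps": [
    [0,0,0,0,0,0,0.03],
    [0,0,0,0,0,0,0.03]
  ]
}}

```text
clock: 9.3
eef_pos: [480.6, -298.2, 4.0]
tool_rot: [3.139, -0.0, 0.917]
force: [-0.9, 0.4, 5.7]
width: 40.9
gripper_force: 62.1
```

Request:
{"fn": "move_arm", "kwargs": {
  "steps": [
    [0,0,0,0,0,0.02,0.03],
    [0,0,0,0,0,0.04,0.03],
    [0,0,0,0,0,0.045,0.03],
    [0,0,-6,0.0163,0.0464,0.01,0.03],
    [0,0,-6,0.0163,0.0464,0.01,0.03]
  ]
}}

```text
clock: 9.8
eef_pos: [512.7, -206.9, 129.7]
tool_rot: [3.138, -0.002, 0.697]
force: [-0.1, 1.3, -1.4]
width: 40.6
gripper_force: 61.2
```

Request:
{"fn": "move_arm", "kwargs": {
  "steps": [
    [0,0,-6,0.0163,0.0464,0.01,0.03],
    [0,0,-6,0.0163,0.0464,0.01,0.03],
    [0,0,-6,0.0163,0.0464,0,0.03],
    [0,0,-6,0.0163,0.0464,0,0.03],
    [0,0,-6,0.0163,0.0464,0,0.03]
  ]
}}

```text
clock: 10.3
eef_pos: [593.9, 28.7, 148.1]
tool_rot: [-3.142, -0.001, 0.18]
force: [0.9, 0.3, 0.3]
width: 41.1
gripper_force: 61.1
```

Request:
{"fn": "move_arm", "kwargs": {
  "steps": [
    [0,0,-5.6,0.0163,0.0464,0,0.03],
    [0,0,0,0,0,-0.03,0.03],
    [0,0,0,0,0,-0.03,0.03],
    [0,0,0,0,0,0,0.03]
  ]
}}

```text
clock: 10.7
eef_pos: [606.4, 73.3, 84.1]
tool_rot: [3.141, 0.007, 0.087]
force: [-2.0, -0.5, -1.0]
width: 41.1
gripper_force: 61.2
```

```bash
python3 - <<'E'
from seg import *
print({k:telemetry.read_state()[k] for k in('eef_pos','tool_rot','width')})
for n in('top','scene'):
    im,d=eyes.get_image(n)
    print('==',n);print('bar');comps(d,33,39,(530,620,-130,220),n);print('fence');comps(d,39,46,(640,720,-130,220),n)
    P=cloud(n,d)
    if n=='scene': comps(d,70,110,(540,680,-20,170),n)
E
```

```text
{'eef_pos': array([606.39837051,  73.34436127,  84.10472645]), 'tool_rot': array([3.14132356, 0.00738163, 0.08729899]), 'width': 41.105568989690056}
== top
bar
c [560.   4.] size [22. 39.] ang 1.0 z 36.0 px [250. 192.] 42
c [568. -55.] size [18. 67.] ang 5.5 z 35.9 px [268. 190.] 67
fence
c [676. -30.] size [ 23. 125.] ang 4.9 z 42.2 px [261. 159.] 149
== scene
bar
c [551.  22.] size [ 31. 105.] ang 6.8 z 36.5 px [248. 228.] 91
fence
c [663. 101.] size [ 24. 119.] ang 5.4 z 42.4 px [208. 229.] 137
c [594.  88.] size [84. 43.] ang 35.5 z 98.2 px [228. 217.] 195
```

Request:
{"fn": "move_arm", "kwargs": {
  "steps": [
    [0,0,0,0,0,0,0.03],
    [0,0,0,0,0,0,0.03]
  ]
}}

```text
clock: 11.0
eef_pos: [610.9, 72.6, 89.0]
tool_rot: [-3.141, -0.003, 0.085]
force: [0.1, 0.4, -1.1]
width: 40.7
gripper_force: 61.2
```

Request:
{"fn": "move_arm", "kwargs": {
  "steps": [
    [0,0,0,0,0,-0.03,0.03],
    [0,0,0,0,0,-0.022,0.03],
    [0,0,0,0,0,-0.012,0.03],
    [0,0,0,0,0,-0.005,0.03],
    [0,0,0,0,0,0,0.03]
  ]
}}

```text
clock: 11.5
eef_pos: [609.9, 72.9, 18.3]
tool_rot: [-3.142, -0.0, 0.086]
force: [-0.0, -0.2, -0.7]
width: 40.7
gripper_force: 61.3
```

Request:
{"fn": "move_arm", "kwargs": {
  "steps": [
    [0,0,0,0,0,-0.002,0.03],
    [0,0,0,0,0,0,0.03],
    [0,0,0,0,0,0,0.03]
  ]
}}

```text
clock: 11.8
eef_pos: [610.2, 73.1, 16.9]
tool_rot: [-3.142, -0.001, 0.086]
force: [-0.1, -0.3, -0.3]
width: 41.3
gripper_force: 61.3
```

Request:
{"fn": "move_arm", "kwargs": {
  "steps": [
    [0,0,0,0,0,-0.002,0.03],
    [0,0,0,0,0,0,0.045],
    [0,0,0,0,0,0,0.052],
    [0,0,0,0,0,0,0.052],
    [0,0,0,0,0,0.03,0.052]
  ]
}}

```text
clock: 12.3
eef_pos: [606.5, 72.7, 41.0]
tool_rot: [3.141, 0.008, 0.086]
force: [-0.2, 0.5, -0.6]
width: 52.0
gripper_force: 0.0
```

Request:
{"fn": "move_arm", "kwargs": {
  "steps": [
    [0,0,0,0,0,0.045,0.052],
    [0,0,0,0,0,0.045,0.06],
    [0,0,-6.85,-0.0017,-0.0446,0.01,0.065],
    [0,0,-6.85,-0.0017,-0.0446,0,0.065],
    [0,0,-6.85,-0.0017,-0.0446,0,0.065]
  ]
}}

```text
clock: 12.8
eef_pos: [604.9, -62.0, 145.1]
tool_rot: [-3.141, -0.002, -0.276]
force: [0.6, -0.5, -0.6]
width: 64.9
gripper_force: 0.0
```

Request:
{"fn": "move_arm", "kwargs": {
  "steps": [
    [0,0,-6.85,-0.0017,-0.0446,0,0.065],
    [0,0,-6.85,-0.0017,-0.0446,0,0.065],
    [0,0,-6.85,-0.0017,-0.0446,0,0.065],
    [0,0,-6.85,-0.0017,-0.0446,0,0.065],
    [0,0,-6.85,-0.0017,-0.0446,0,0.065]
  ]
}}

```text
clock: 13.3
eef_pos: [595.8, -285.4, 144.1]
tool_rot: [-3.141, 0.0, -0.875]
force: [0.8, -0.2, 1.2]
width: 65.4
gripper_force: 0.0
```

Request:
{"fn": "move_arm", "kwargs": {
  "steps": [
    [0,0,0,0,0,0,0.065],
    [0,0,0,0,0,0,0.065]
  ]
}}

```text
clock: 13.5
eef_pos: [595.3, -285.3, 143.8]
tool_rot: [3.141, 0.0, -0.873]
force: [0.6, 0.3, -0.5]
width: 64.7
gripper_force: 0.0
```

```bash
python3 - <<'E'
from seg import *
print({k:telemetry.read_state()[k] for k in('eef_pos','tool_rot','width')})
for n in('top','scene'):
    im,d=eyes.get_image(n)
    print('==',n);print('bl2');comps(d,21,34,(420,660,-360,-230),n);print('bar..fence');comps(d,33,46,(530,720,-130,220),n)
    print('tall');comps(d,38.5,46,(560,640,20,120),n)
    if n=='top':
        u,v=map(int,proj(n,[600,60,30])); cv2.imwrite('pics/c3.png',cv2.resize(im[v-40:v+50,u-60:u+60],None,fx=5,fy=5,interpolation=3))
E
```

```text
{'eef_pos': array([ 595.26664227, -285.33869506,  143.76673311]), 'tool_rot': array([ 3.14082606e+00,  2.69008427e-04, -8.72811598e-01]), 'width': 64.73274795428757}
== top
bl2
bar..fence
c [671.  43.] size [ 24. 271.] ang 4.7 z 41.1 px [239. 161.] 456
c [611.  73.] size [75. 42.] ang 4.7 z 39.3 px [231. 177.] 241
c [556.  33.] size [ 28. 247.] ang 4.8 z 36.7 px [242. 192.] 333
tall
c [608.  72.] size [68. 41.] ang 4.4 z 40.9 px [231. 179.] 126
== scene
bl2
c [ 592. -280.] size [44. 88.] ang 40.8 z 27.9 px [277. 188.] 125
bar..fence
c [607.  27.] size [146. 253.] ang 4.3 z 40.5 px [225. 225.] 623
tall
c [606.  75.] size [71. 46.] ang 4.6 z 41.0 px [226. 230.] 144
```

View pics/c3.png

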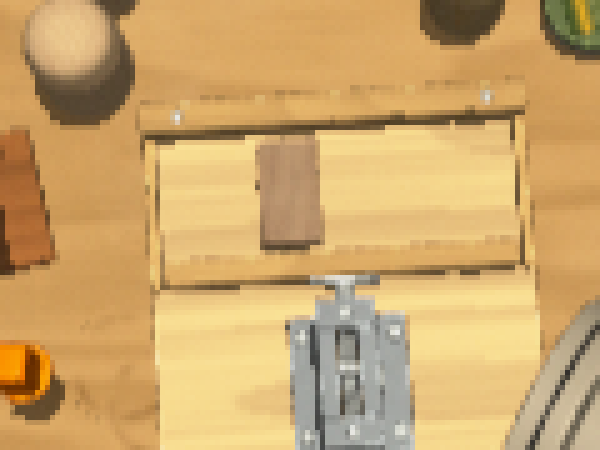

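Block 1 lies flat at crop (290,190), clear of the bar and the fence. Now for block 2.

Request:
{"fn": "move_arm", "kwargs": {
  "steps": [
    [0,0,0,0.0015,0.002,-0.045,0.065],
    [0,0,0,0,0,-0.045,0.065],
    [0,0,0,0,0,-0.03,0.065],
    [0,0,0,0,0,-0.015,0.065],
    [0,0,0,0,0,-0.006,0.065]
  ]
}}

```text
clock: 14.1
eef_pos: [597.4, -280.0, 1.8]
tool_rot: [3.141, 0.002, -0.868]
force: [-0.2, -0.3, -0.7]
width: 65.0
gripper_force: 0.0
```

Request:
{"fn": "move_arm", "kwargs": {
  "steps": [
    [0,0,0,0,0,0,0.065],
    [0,0,0,0,0,0,0.065],
    [0,0,0,0,0,0,0.03],
    [0,0,0,0,0,0,0.03],
    [0,0,0,0,0,0,0.03]
  ]
}}

```text
clock: 14.6
eef_pos: [598.8, -282.4, 4.9]
tool_rot: [-3.14, -0.003, -0.87]
force: [0.8, 0.4, 5.7]
width: 40.5
gripper_force: 62.7
```

Request:
{"fn": "move_arm", "kwargs": {
  "steps": [
    [0,0,0,0,0,0,0.03],
    [0,0,0,0,0,0,0.03]
  ]
}}

```text
clock: 14.8
eef_pos: [598.8, -282.5, 4.9]
tool_rot: [-3.14, -0.003, -0.87]
force: [-0.4, 0.3, 7.0]
width: 41.3
gripper_force: 62.7
```

Request:
{"fn": "move_arm", "kwargs": {
  "steps": [
    [0,0,0,0,0,0.02,0.03],
    [0,0,0,0,0,0.04,0.03],
    [0,0,0,0,0,0.045,0.03],
    [0,0,7.83,0.0025,0.0411,0,0.03],
    [0,0,7.83,0.0025,0.0411,0,0.03]
  ]
}}

```text
clock: 15.3
eef_pos: [603.5, -201.0, 110.7]
tool_rot: [-3.141, -0.005, -0.595]
force: [0.3, 1.4, -1.3]
width: 41.0
gripper_force: 61.8
```

Request:
{"fn": "move_arm", "kwargs": {
  "steps": [
    [0,0,7.83,0.0025,0.0411,0,0.03],
    [0,0,7.83,0.0025,0.0411,0,0.03],
    [0,0,7.83,0.0025,0.0411,0,0.03],
    [0,0,7.83,0.0025,0.0411,0,0.03],
    [0,0,7.83,0.0023,0.0411,0,0.03]
  ]
}}

```text
clock: 15.8
eef_pos: [615.0, 7.4, 108.8]
tool_rot: [3.141, -0.001, 0.092]
force: [-0.1, -0.6, -1.3]
width: 41.0
gripper_force: 61.8
```

Request:
{"fn": "move_arm", "kwargs": {
  "steps": [
    [0,0,0,0,0,-0.03,0.03],
    [0,0,0,0,0,0,0.03],
    [0,0,0,0,0,0,0.03]
  ]
}}

```text
clock: 16.1
eef_pos: [614.4, 4.4, 78.3]
tool_rot: [3.14, 0.001, 0.084]
force: [-0.6, -1.0, 0.5]
width: 40.8
gripper_force: 61.8
```

Request:
{"fn": "move_arm", "kwargs": {
  "steps": [
    [0,0,0,0.0015,0.001,-0.025,0.03],
    [0,0,0,0,0,-0.02,0.03],
    [0,0,0,0,0,-0.01,0.03],
    [0,0,0,0,0,-0.004,0.03],
    [0,0,0,0,0,0,0.03]
  ]
}}

```text
clock: 16.6
eef_pos: [616.7, 6.0, 19.6]
tool_rot: [3.141, -0.0, 0.085]
force: [1.2, 1.0, 0.6]
width: 41.1
gripper_force: 61.8
```

Request:
{"fn": "move_arm", "kwargs": {
  "steps": [
    [0,0,0,0,0,-0.002,0.03],
    [0,0,0,0,0,0,0.03],
    [0,0,0,0,0,0,0.03]
  ]
}}

```text
clock: 16.9
eef_pos: [616.8, 6.9, 17.8]
tool_rot: [3.142, -0.001, 0.086]
force: [-1.1, 0.0, -1.5]
width: 41.0
gripper_force: 61.8
```

Request:
{"fn": "move_arm", "kwargs": {
  "steps": [
    [0,0,0,0,0,-0.0015,0.03],
    [0,0,0,0,0,0,0.045],
    [0,0,0,0,0,0,0.052],
    [0,0,0,0,0,0,0.052],
    [0,0,0,0,0,0.03,0.052]
  ]
}}

```text
clock: 17.4
eef_pos: [613.2, 7.0, 42.5]
tool_rot: [-3.141, 0.008, 0.086]
force: [-1.2, 0.5, 1.1]
width: 52.1
gripper_force: 0.0
```

Request:
{"fn": "move_arm", "kwargs": {
  "steps": [
    [0,0,0,0,0,0.045,0.052],
    [0,0,0,0,0,0.045,0.052],
    [0,0,0,0,0,0.045,0.06],
    [0,0,8.33,-0.0021,0.0244,0.045,0.06],
    [0,0,8.33,-0.0021,0.0244,0.01,0.06]
  ]
}}

```text
clock: 17.9
eef_pos: [615.3, 54.7, 240.3]
tool_rot: [3.138, -0.009, 0.38]
force: [0.9, 0.5, 0.1]
width: 59.7
gripper_force: 0.0
```

Request:
{"fn": "move_arm", "kwargs": {
  "steps": [
    [0,0,8.33,-0.0021,0.0244,0,0.06],
    [0,0,8.33,-0.0021,0.0244,0,0.06],
    [0,0,8.33,-0.0021,0.0244,0,0.06],
    [0,0,8.33,-0.0021,0.0244,0,0.06],
    [0,0,8.33,-0.0021,0.0244,0,0.06]
  ]
}}

```text
clock: 18.4
eef_pos: [601.4, 177.9, 234.5]
tool_rot: [-3.141, 0.0, 1.11]
force: [0.5, 0.2, 0.1]
width: 60.2
gripper_force: 0.0
```

Request:
{"fn": "move_arm", "kwargs": {
  "steps": [
    [0,0,8.33,-0.0021,0.0244,0,0.06],
    [0,0,8.33,-0.0021,0.0244,0,0.06],
    [0,0,8.33,-0.0021,0.0244,0,0.06],
    [0,0,8.33,-0.0021,0.0244,0,0.06],
    [0,0,8.33,-0.0021,0.0244,0,0.06]
  ]
}}

```text
clock: 18.9
eef_pos: [591.0, 299.8, 234.4]
tool_rot: [-3.141, 0.0, 1.837]
force: [-0.5, 0.3, -0.1]
width: 59.9
gripper_force: 0.0
```

Request:
{"fn": "move_arm", "kwargs": {
  "steps": [
    [0,0,0,0,0,0,0.06],
    [0,0,0,0,0,0,0.06]
  ]
}}

```text
clock: 19.1
eef_pos: [591.0, 299.0, 234.2]
tool_rot: [-3.141, 0.001, 1.83]
force: [0.7, 0.4, -0.4]
width: 60.5
gripper_force: 0.0
```

```bash
python3 - <<'E'
from seg import *
print({k:telemetry.read_state()[k] for k in('eef_pos','tool_rot','width')})
for n in('top','scene'):
    im,d=eyes.get_image(n)
    print('==',n);print('bar..fence');comps(d,33,46,(530,720,-130,220),n)
    print('hous');comps(d,101,115,(400,560,-40,90),n)
    u,v=map(int,proj(n,[474,27,108])); c=cv2.resize(im[max(v-25,0):v+25,u-25:u+25],(400,400),interpolation=3)
    u,v=map(int,proj(n,[560,60,30])); e=cv2.resize(im[v-40:v+40,u-40:u+40],(400,400),interpolation=3)
    cv2.imwrite(f'pics/c4{n}.png',np.hstack([c,e])); np.save(n+'2.npy',d)
    if n=='top':
        P=cloud(n,d)-np.array([473.5,27.5,0]); t=np.deg2rad(5)
        x=P[...,0]*np.cos(t)+P[...,1]*np.sin(t); y=-P[...,0]*np.sin(t)+P[...,1]*np.cos(t)
        m=(abs(y)<4.5)&(abs(x)<36)&(P[...,2]>20)
        o=np.argsort(x[m]); print(np.c_[x[m],y[m],P[...,2][m]][o].round(0).tolist())
E
```

```text
{'eef_pos': array([591.00844999, 298.96035757, 234.16237369]), 'tool_rot': array([-3.14081202e+00,  5.81047828e-04,  1.83016479e+00]), 'width': 60.46699465796065}
== top
bar..fence
c [671.  43.] size [ 24. 271.] ang 4.8 z 40.6 px [239. 161.] 454
c [618.   6.] size [74. 42.] ang 5.0 z 39.7 px [250. 176.] 240
c [611.  73.] size [74. 42.] ang 4.5 z 39.3 px [231. 178.] 235
c [554.  33.] size [ 31. 247.] ang 4.9 z 36.5 px [242. 192.] 317
hous
c [476.  27.] size [100.  40.] ang 5.1 z 107.6 px [243. 214.] 276
[[-35.0, -0.0, 114.0], [-35.0, -3.0, 109.0], [-35.0, 3.0, 111.0], [-32.0, -0.0, 112.0], [-32.0, -4.0, 107.0], [-31.0, 3.0, 105.0], [-29.0, -4.0, 106.0], [-28.0, -0.0, 107.0], [-28.0, 3.0, 106.0], [-24.0, -4.0, 88.0], [-23.0, 3.0, 89.0], [-23.0, -1.0, 84.0], [-20.0, -4.0, 86.0], [-20.0, -1.0, 85.0], [-20.0, 3.0, 84.0], [-17.0, -4.0, 87.0], [-17.0, 2.0, 89.0], [-16.0, -1.0, 82.0], [-13.0, -1.0, 87.0], [-13.0, 2.0, 84.0], [-9.0, -1.0, 76.0], [-8.0, 2.0, 70.0], [-5.0, -2.0, 72.0], [-5.0, 2.0, 73.0], [-2.0, -2.0, 77.0], [-2.0, 1.0, 74.0], [1.0, -2.0, 73.0], [1.0, 1.0, 75.0], [3.0, 4.0, 94.0], [4.0, 1.0, 88.0], [4.0, -2.0, 85.0], [5.0, -3.0, 101.0], [6.0, 1.0, 95.0], [7.0, 4.0, 91.0], [9.0, 0.0, 96.0], [10.0, -3.0, 93.0], [10.0, 4.0, 92.0], [15.0, 0.0, 73.0], [15.0, -3.0, 69.0], [18.0, -0.0, 76.0], [19.0, -3.0, 71.0], [19.0, 3.0, 69.0], [22.0, -4.0, 73.0], [22.0, 3.0, 74.0], [22.0, -0.0, 71.0], [25.0, -1.0, 79.0], [25.0, -4.0, 75.0], [26.0, 3.0, 75.0], [28.0, -4.0, 75.0], [29.0, -1.0, 76.0], [29.0, 3.0, 75.0], [31.0, -4.0, 84.0], [32.0, 2.0, 81.0], [32.0, -1.0, 76.0], [35.0, -2.0, 110.0], [35.0, 2.0, 109.0], [35.0, -1.0, 80.0], [35.0, 2.0, 78.0]]
== scene
bar..fence
c [627.  29.] size [106. 249.] ang 5.0 z 40.9 px [224. 223.] 707
c [550.  19.] size [ 36. 108.] ang 7.7 z 37.1 px [248. 228.] 110
hous
c [473.  27.] size [101.  50.] ang 3.7 z 107.7 px [271. 215.] 259
```

View pics/c4top.png

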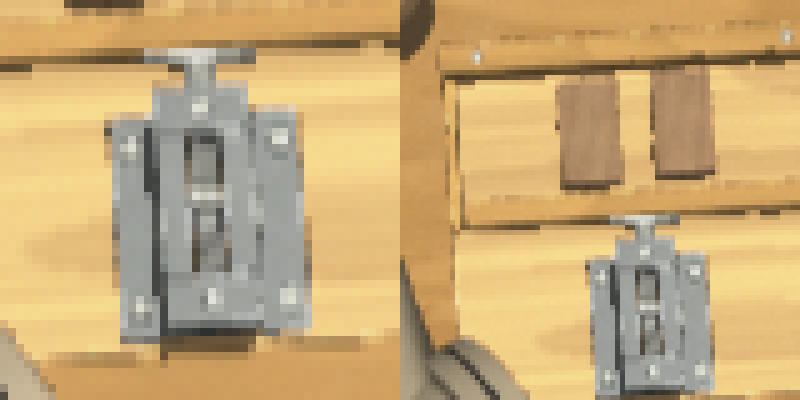

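Both blocks lie side by side and flat at crop (590,135) and (685,120). A star-wheel tooth shows in the slot at crop (208,195). That puts it about 5 mm towards the fence from the slot's middle, a wheel phase of about +7°. Next I grasp the tool.

Request:
{"fn": "move_arm", "kwargs": {
  "steps": [
    [0,0,0,0.0008,0.0007,-0.03,0.06],
    [0,0,0,0,0,-0.03,0.06],
    [0,0,0,0,0,-0.02,0.06],
    [0,0,0,0,0,-0.008,0.06],
    [0,0,0,0,0,0,0.06]
  ]
}}

```text
clock: 19.7
eef_pos: [591.9, 298.3, 145.7]
tool_rot: [-3.14, 0.001, 1.829]
force: [-1.0, -0.0, 0.6]
width: 60.2
gripper_force: 0.0
```

Request:
{"fn": "move_arm", "kwargs": {
  "steps": [
    [0,0,0,0,0,0,0.06],
    [0,0,0,0,0,0,0.04],
    [0,0,0,0,0,0,0.02],
    [0,0,0,0,0,0,0.01],
    [0,0,0,0,0,0,0.01]
  ]
}}

```text
clock: 20.2
eef_pos: [592.6, 300.1, 147.8]
tool_rot: [3.14, -0.0, 1.831]
force: [-0.2, -0.1, 5.6]
width: 25.4
gripper_force: 59.6
```

Request:
{"fn": "move_arm", "kwargs": {
  "steps": [
    [0,0,0,0,0,0,0.01],
    [0,0,0,0,0,0,0.01]
  ]
}}

```text
clock: 20.4
eef_pos: [592.6, 300.1, 147.8]
tool_rot: [3.14, -0.0, 1.831]
force: [-1.6, -1.6, 5.8]
width: 25.3
gripper_force: 59.6
```

Request:
{"fn": "move_arm", "kwargs": {
  "steps": [
    [0,0,0,0,0,0.01,0.01],
    [0,0,0,0,0,0.02,0.01],
    [0,0,0,0,0,0.03,0.01],
    [0,0,0,0,0,0.03,0.01],
    [0,0,0,0,0,0.03,0.01]
  ]
}}

```text
clock: 20.9
eef_pos: [591.7, 299.6, 267.8]
tool_rot: [-3.141, 0.0, 1.831]
force: [-0.5, -0.5, -1.5]
width: 25.1
gripper_force: 59.0
```

Request:
{"fn": "move_arm", "kwargs": {
  "steps": [
    [0,0,0,0,0,0.005,0.01],
    [0,0,0,0,0,0,0.01],
    [0,0,0,0,0,0,0.01]
  ]
}}

```text
clock: 21.2
eef_pos: [591.3, 299.1, 270.1]
tool_rot: [-3.139, 0.001, 1.831]
force: [1.1, -0.2, -1.4]
width: 25.4
gripper_force: 59.1
```

```bash
python3 - <<'E'
from seg import *
s=telemetry.read_state(); print({k:s[k] for k in('eef_pos','tool_rot','width','force')})
for n in('top','scene'):
    im,d=eyes.get_image(n); P=cloud(n,d)
    for k in('tool_tip','tool_collar','tool_grip'): print(n,k,[(round(r['confidence'],2),w(n,r['location']).round(1)) for r in finder.pinpoint(n,k)[:4]])
    if n=='scene':
        for lo in range(140,260,10):
            m=(P[...,2]>lo)&(P[...,2]<lo+10)&(abs(P[...,0]-590)<40)&(abs(P[...,1]-302)<40)
            if m.sum()>1:q=P[m];print(lo,m.sum(),np.median(q,0).round(1),q.min(0).round(),q.max(0).round())
        u,v=map(int,proj(n,[590,300,190])); cv2.imwrite('pics/c5.png',cv2.resize(im[max(v-60,0):v+60,u-50:u+50],(500,600),interpolation=3))
E
```

```text
{'eef_pos': array([591.25591482, 299.13371358, 270.08498789]), 'tool_rot': array([-3.13898577e+00,  8.75321653e-04,  1.83092109e+00]), 'width': 25.41889707050082, 'force': array([ 1.13813511, -0.16223256, -1.37062238])}
top tool_tip [(0.49, array([570.2,  33.9,  10. ]))]
top tool_collar []
top tool_grip []
scene tool_tip [(0.79, array([601.8, 421.1,   2.5])), (0.7, array([469. , 241.4,  -1.5])), (0.65, array([482.5, 333.3,  -1.5])), (0.62, array([593. , 302.2, 153.3]))]
scene tool_collar [(0.8, array([592.5, 302.8, 246.4])), (0.78, array([472.2, 249.6,  98.8])), (0.71, array([605. , 420.3,  92. ])), (0.64, array([482.7, 332.2,  91.6]))]
scene tool_grip [(0.96, array([474. , 249. , 124.9])), (0.96, array([601.4, 421.9, 131.3])), (0.72, array([485.6, 329.4, 130.4])), (0.7, array([594.6, 304.2, 284.5]))]
150 5 [589.2 301.7 157.1] [587. 301. 155.] [591. 307. 159.]
160 11 [588.3 303.2 163.9] [586. 296. 161.] [591. 307. 169.]
170 9 [587.3 303.8 177.1] [585. 299. 171.] [596. 307. 180.]
180 10 [589.1 302.7 184. ] [586. 299. 180.] [593. 306. 188.]
190 11 [589.  302.9 195.8] [587. 297. 190.] [592. 305. 199.]
200 9 [588.4 303.3 205.9] [585. 301. 203.] [594. 307. 209.]
210 11 [588.6 303.6 216.5] [585. 299. 211.] [592. 306. 220.]
220 8 [589.5 302.1 224.1] [588. 296. 222.] [592. 305. 227.]
230 10 [588.8 303.8 233.3] [587. 300. 231.] [595. 306. 239.]
240 11 [581.4 316.3 248.7] [571. 297. 248.] [596. 320. 250.]
250 66 [583.  311.6 253. ] [571. 283. 251.] [606. 321. 260.]
```

View pics/c5.png

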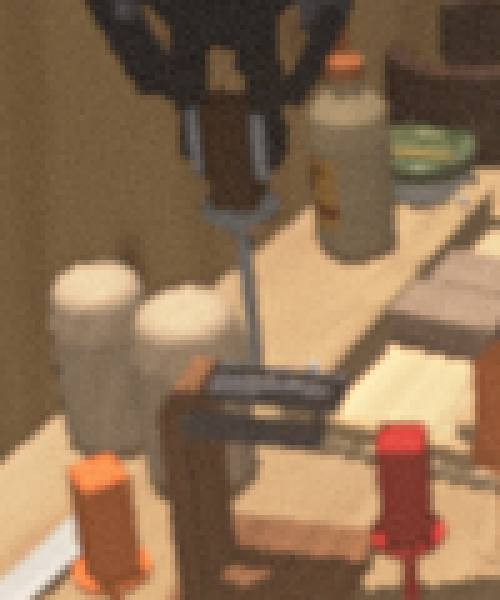

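The tool hangs upright in the grip with its blade vertical, at crop (250,290). I carry it over to the slot.

Request:
{"fn": "move_arm", "kwargs": {
  "steps": [
    [0,0,-1.65,-0.0209,-0.0454,0,0.01],
    [0,0,-1.65,-0.0209,-0.0454,0,0.01],
    [0,0,-1.65,-0.0209,-0.0454,0,0.01],
    [0,0,-1.65,-0.0209,-0.0454,0,0.01],
    [0,0,-1.65,-0.0209,-0.0454,0,0.01]
  ]
}}

```text
clock: 22.1
eef_pos: [486.6, 71.1, 271.7]
tool_rot: [3.141, 0.0, 1.686]
force: [0.7, -0.3, -0.4]
width: 25.1
gripper_force: 59.7
```

Request:
{"fn": "move_arm", "kwargs": {
  "steps": [
    [0,0,-1.65,-0.0209,-0.0454,0,0.01],
    [0,0,0,0,0,-0.02,0.01],
    [0,0,0,0,0,-0.012,0.01],
    [0,0,0,0,0,0,0.01],
    [0,0,0,0,0,0,0.01]
  ]
}}

```text
clock: 22.6
eef_pos: [467.0, 27.7, 239.9]
tool_rot: [3.141, -0.0, 1.659]
force: [-0.5, -0.5, -1.4]
width: 25.4
gripper_force: 59.6
```

```bash
cat > slot.py <<'E'
from seg import *
def look(tag=None,show=False):
    s=telemetry.read_state(); e=s['eef_pos']; print('eef',e.round(1),s['tool_rot'].round(3),'f',s['force'].round(1))
    n='scene'; im,d=eyes.get_image(n); P=cloud(n,d)
    m=(P[...,2]>e[2]-108)&(P[...,2]<e[2]-35)&(abs(P[...,0]-e[0])<25)&(abs(P[...,1]-e[1])<25)&(P[...,2]>110)
    q=P[m]; print('blade',m.sum(),np.median(q,0).round(1), 'slope',[np.median(q[abs(q[:,2]-z)<12],0).round(1) for z in (e[2]-95,e[2]-45)])
    m=(P[...,2]>104)&(P[...,2]<111)&(abs(P[...,0]-473)<70)&(abs(P[...,1]-29)<45)
    q=P[m];h=np.percentile(q,[2,98],axis=0); print('hous',m.sum(),h.round(1).tolist())
    comps(d,103,112,(400,560,-40,90),n)
    if show:
        u,v=map(int,proj(n,[472,28,120])); cv2.imwrite(f'pics/{tag}.png',cv2.resize(im[v-40:v+40,u-40:u+40],(600,600),interpolation=3))
E
python3 -c "
from slot import *
look('c6',True)"
```

```text
eef [467.   27.7 239.9] [ 3.141 -0.     1.659] f [-0.5 -0.5 -1.4]
blade 64 [464.6  32.2 169.3] slope [array([464.6,  30.5, 146.6]), array([464.7,  32.6, 194.2])]
hous 216 [[423.0, 6.4, 104.5], [520.5, 51.6, 110.9]]
c [472.  28.] size [103.  47.] ang 3.7 z 108.1 px [272. 215.] 235
```

View pics/c6.png

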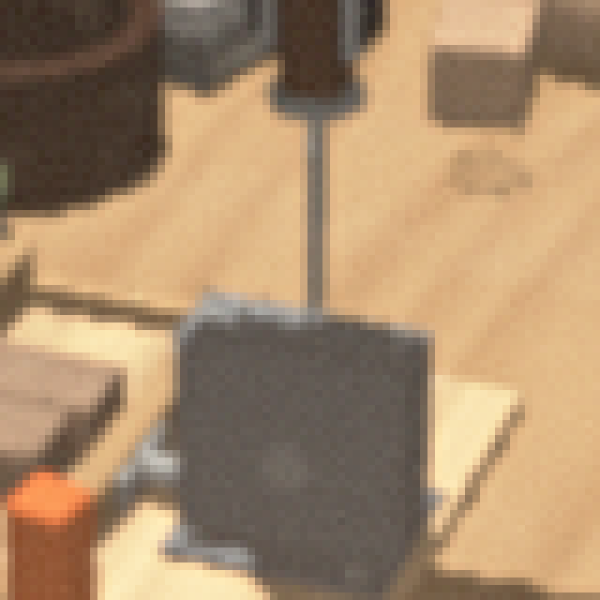

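Request:
{"fn": "move_arm", "kwargs": {
  "steps": [
    [0,0,0,-0.0013,-0.001,-0.01,0.01],
    [0,0,0,0,0,0,0.01],
    [0,0,0,0,0,-0.005,0.01],
    [0,0,0,0,0,-0.003,0.01],
    [0,0,0,0,0,0,0.01]
  ]
}}

```text
clock: 23.15
eef_pos: [465.1, 26.4, 221.1]
tool_rot: [-3.141, -0.0, 1.658]
force: [0.4, -0.6, -0.5]
width: 25.6
gripper_force: 59.6
```

Request:
{"fn": "move_arm", "kwargs": {
  "steps": [
    [0,0,0,0,0,-0.005,0.01],
    [0,0,0,0,0,-0.005,0.01],
    [0,0,0,0,0,0,0.01]
  ]
}}

```text
clock: 23.45
eef_pos: [464.8, 26.3, 210.9]
tool_rot: [-3.14, -0.0, 1.658]
force: [0.7, -0.8, -2.1]
width: 25.3
gripper_force: 59.6
```

Request:
{"fn": "move_arm", "kwargs": {
  "steps": [
    [0,0,0,0,0,-0.005,0.01],
    [0,0,0,0,0,-0.004,0.01],
    [0,0,0,0,0,0,0.01]
  ]
}}

```text
clock: 23.75
eef_pos: [464.9, 26.3, 202.0]
tool_rot: [-3.14, -0.0, 1.658]
force: [-0.8, -0.0, -0.8]
width: 25.7
gripper_force: 59.6
```

Request:
{"fn": "move_arm", "kwargs": {
  "steps": [
    [0,0,0,0.003,0.0003,0,0.01],
    [0,0,0,0.003,0.0003,0,0.01],
    [0,0,0,0.003,0.0003,0,0.01],
    [0,0,0,0,0,0,0.01]
  ]
}}

```text
clock: 24.15
eef_pos: [473.3, 27.1, 202.3]
tool_rot: [-3.139, 0.0, 1.658]
force: [-4.2, -0.3, 0.1]
width: 25.4
gripper_force: 60.1
```

Request:
{"fn": "move_arm", "kwargs": {
  "steps": [
    [0,0,0,0.003,0.0003,0,0.01],
    [0,0,0,0.003,0.0003,0,0.01],
    [0,0,0,0.003,0.0003,0,0.01],
    [0,0,0,0,0,0,0.01]
  ]
}}

```text
clock: 24.55
eef_pos: [483.8, 28.2, 202.5]
tool_rot: [3.141, -0.0, 1.658]
force: [-3.3, -0.2, -1.7]
width: 25.4
gripper_force: 60.0
```

Request:
{"fn": "move_arm", "kwargs": {
  "steps": [
    [0,0,0,-0.003,-0.0003,0,0.01],
    [0,0,0,0,0,0.0075,0.01],
    [0,0,0,0,0,0.0075,0.01],
    [0,0,0,-0.0133,-0.0012,0,0.01],
    [0,0,0,-0.0133,-0.0012,0,0.01]
  ]
}}

```text
clock: 25.05
eef_pos: [455.4, 25.8, 219.0]
tool_rot: [3.137, -0.0, 1.658]
force: [-0.0, 0.8, -1.9]
width: 25.5
gripper_force: 60.0
```

Request:
{"fn": "move_arm", "kwargs": {
  "steps": [
    [0,0,0,0,0,0,0.01],
    [0,0,0,0,0,0,0.01],
    [0,0,0,0,0,-0.0075,0.01],
    [0,0,0,0,0,-0.0075,0.01],
    [0,0,0,0,0,0,0.01]
  ]
}}

```text
clock: 25.55
eef_pos: [453.3, 25.4, 201.3]
tool_rot: [-3.139, -0.0, 1.658]
force: [-0.8, 0.1, -1.2]
width: 25.1
gripper_force: 60.0
```

Request:
{"fn": "move_arm", "kwargs": {
  "steps": [
    [0,0,0,0.004,0.00035,0,0.01],
    [0,0,0,0.004,0.00035,0,0.01],
    [0,0,0,0.004,0.00035,0,0.01],
    [0,0,0,0.004,0.00035,0,0.01],
    [0,0,0,0,0,0,0.01]
  ]
}}

```text
clock: 26.05
eef_pos: [469.8, 26.8, 202.4]
tool_rot: [-3.141, 0.0, 1.658]
force: [-3.8, -0.7, -0.5]
width: 25.5
gripper_force: 60.1
```

Request:
{"fn": "move_arm", "kwargs": {
  "steps": [
    [0,0,0,0.004,0.00035,0,0.01],
    [0,0,0,0.004,0.00035,0,0.01],
    [0,0,0,0.004,0.00035,0,0.01],
    [0,0,0,0.003,0.0002,0,0.01],
    [0,0,0,0,0,0,0.01]
  ]
}}

```text
clock: 26.55
eef_pos: [485.6, 28.2, 202.6]
tool_rot: [3.141, -0.0, 1.658]
force: [-4.0, -0.8, -1.7]
width: 25.7
gripper_force: 60.1
```

```bash
cat >> slot.py <<'E'
def bar():
    t=np.deg2rad(5); o=np.array([600.2,37.7])
    for n in('top','scene'):
        im,d=eyes.get_image(n); P=cloud(n,d); p=P[...,:2]-o
        x=p[...,0]*np.cos(t)+p[...,1]*np.sin(t); y=-p[...,0]*np.sin(t)+p[...,1]*np.cos(t); z=P[...,2]
        def e(lo,hi,ya,yb,xa,xb):
            m=(z>lo)&(z<hi)&(y>ya)&(y<yb)&(x>xa)&(x<xb); q=x[m]
            return (m.sum(),np.percentile(q,[3,50,97]).round(1)) if m.any() else None
        print(n,'bar R',e(33,39,-120,-62,-65,5),'bar L',e(33,39,62,120,-65,5),'fence',e(39.5,45,-120,120,54,90))
        print('  blkR',e(38,43,-52,-16,-40,70),'blkL',e(38,43,18,52,-40,70))
E
python3 -c "
from slot import *
look();bar()"
```

```text
eef [485.6  28.2 202.6] [ 3.141 -0.     1.658] f [-4.  -0.8 -1.7]
blade 62 [484.   32.3 130.5] slope [array([484.1,  32.2, 111. ]), array([485.2,  31.4, 156.3])]
hous 206 [[423.3, 7.7, 104.6], [520.0, 51.1, 110.6]]
c [472.  29.] size [102.  46.] ang 3.7 z 108.2 px [272. 215.] 234
top bar R (np.int64(36), array([-44. , -35.6, -27.5])) bar L (np.int64(45), array([-43.3, -35.3, -27.1])) fence (np.int64(246), array([58.7, 70.2, 81. ]))
  blkR (np.int64(24), array([39.2, 59.8, 68.3])) blkL (np.int64(30), array([32.5, 57.4, 68.7]))
scene bar R (np.int64(9), array([-39.4, -34.4, -30.2])) bar L (np.int64(10), array([-38.4, -33.7, -30.5])) fence (np.int64(228), array([55.8, 65.9, 77.4]))
  blkR (np.int64(132), array([-37.4,  12.6,  64.9])) blkL (np.int64(70), array([-16.8,  24.5,  68.4]))
```

Request:
{"fn": "move_arm", "kwargs": {
  "steps": [
    [0,0,0,-0.003,-0.0003,0,0.01],
    [0,0,0,0,0,0.0075,0.01],
    [0,0,0,0,0,0.0075,0.01],
    [0,0,0,-0.0145,-0.0012,0,0.01],
    [0,0,0,-0.0145,-0.0012,0,0.01]
  ]
}}

```text
clock: 27.2
eef_pos: [454.1, 25.8, 218.8]
tool_rot: [3.138, -0.0, 1.658]
force: [-0.8, -1.4, -1.3]
width: 25.4
gripper_force: 60.0
```

Request:
{"fn": "move_arm", "kwargs": {
  "steps": [
    [0,0,0,0,0,0,0.01],
    [0,0,0,0,0,0,0.01],
    [0,0,0,0,0,-0.0075,0.01],
    [0,0,0,0,0,-0.0075,0.01],
    [0,0,0,0,0,0,0.01]
  ]
}}

```text
clock: 27.7
eef_pos: [452.3, 25.4, 201.3]
tool_rot: [-3.139, -0.0, 1.658]
force: [-0.2, 0.1, -1.7]
width: 25.6
gripper_force: 60.0
```

Request:
{"fn": "move_arm", "kwargs": {
  "steps": [
    [0,0,0,0.004,0.00035,0,0.01],
    [0,0,0,0.004,0.00035,0,0.01],
    [0,0,0,0.004,0.00035,0,0.01],
    [0,0,0,0.004,0.00035,0,0.01],
    [0,0,0,0,0,0,0.01]
  ]
}}

```text
clock: 28.2
eef_pos: [468.5, 26.7, 202.4]
tool_rot: [-3.14, 0.0, 1.658]
force: [-4.0, -0.5, -0.5]
width: 25.4
gripper_force: 60.2
```

Request:
{"fn": "move_arm", "kwargs": {
  "steps": [
    [0,0,0,0.004,0.00035,0,0.01],
    [0,0,0,0.004,0.00035,0,0.01],
    [0,0,0,0.004,0.00035,0,0.01],
    [0,0,0,0.003,0.0002,0,0.01],
    [0,0,0,0,0,0,0.01]
  ]
}}

```text
clock: 28.7
eef_pos: [484.3, 28.1, 202.5]
tool_rot: [3.141, -0.0, 1.658]
force: [-3.8, -0.3, -1.6]
width: 25.6
gripper_force: 60.1
```

Request:
{"fn": "move_arm", "kwargs": {
  "steps": [
    [0,0,0,-0.003,-0.0003,0,0.01],
    [0,0,0,0,0,0.0075,0.01],
    [0,0,0,0,0,0.0075,0.01],
    [0,0,0,-0.0145,-0.0012,0,0.01],
    [0,0,0,-0.0145,-0.0012,0,0.01]
  ]
}}

```text
clock: 29.2
eef_pos: [453.3, 25.8, 219.0]
tool_rot: [3.137, -0.0, 1.658]
force: [-0.3, 0.3, -1.5]
width: 25.4
gripper_force: 60.1
```

Request:
{"fn": "move_arm", "kwargs": {
  "steps": [
    [0,0,0,0,0,0,0.01],
    [0,0,0,0,0,0,0.01],
    [0,0,0,0,0,-0.0075,0.01],
    [0,0,0,0,0,-0.0075,0.01],
    [0,0,0,0,0,0,0.01]
  ]
}}

```text
clock: 29.7
eef_pos: [451.3, 25.4, 201.3]
tool_rot: [-3.139, -0.0, 1.658]
force: [-1.0, 0.3, -1.2]
width: 25.2
gripper_force: 60.1
```

Request:
{"fn": "move_arm", "kwargs": {
  "steps": [
    [0,0,0,0.004,0.00035,0,0.01],
    [0,0,0,0.004,0.00035,0,0.01],
    [0,0,0,0.004,0.00035,0,0.01],
    [0,0,0,0.004,0.00035,0,0.01],
    [0,0,0,0,0,0,0.01]
  ]
}}

```text
clock: 30.2
eef_pos: [467.7, 26.7, 202.4]
tool_rot: [-3.141, 0.0, 1.658]
force: [-3.8, -0.8, 0.2]
width: 25.6
gripper_force: 60.2
```

Request:
{"fn": "move_arm", "kwargs": {
  "steps": [
    [0,0,0,0.004,0.00035,0,0.01],
    [0,0,0,0.004,0.00035,0,0.01],
    [0,0,0,0.004,0.00035,0,0.01],
    [0,0,0,0.004,0.0003,0,0.01],
    [0,0,0,0,0,0,0.01]
  ]
}}

```text
clock: 30.7
eef_pos: [484.4, 28.2, 202.5]
tool_rot: [3.141, -0.0, 1.658]
force: [-3.2, 0.2, -0.8]
width: 25.2
gripper_force: 60.2
```

Request:
{"fn": "move_arm", "kwargs": {
  "steps": [
    [0,0,0,-0.003,-0.0003,0,0.01],
    [0,0,0,0,0,0.0075,0.01],
    [0,0,0,0,0,0.0075,0.01],
    [0,0,0,-0.014,-0.0012,0,0.01],
    [0,0,0,-0.014,-0.0012,0,0.01]
  ]
}}

```text
clock: 31.2
eef_pos: [454.3, 25.8, 219.0]
tool_rot: [3.137, -0.0, 1.658]
force: [-0.4, 0.4, -0.9]
width: 25.8
gripper_force: 60.1
```

Request:
{"fn": "move_arm", "kwargs": {
  "steps": [
    [0,0,0,0,0,0,0.01],
    [0,0,0,0,0,0,0.01],
    [0,0,0,0,0,-0.0075,0.01],
    [0,0,0,0,0,-0.0075,0.01],
    [0,0,0,0,0,0,0.01]
  ]
}}

```text
clock: 31.7
eef_pos: [452.3, 25.4, 201.3]
tool_rot: [-3.139, -0.0, 1.658]
force: [0.2, 0.2, -2.1]
width: 25.5
gripper_force: 60.1
```

```bash
python3 -c "
from slot import *
bar()"
```

```text
top bar R (np.int64(48), array([-37.8, -30.1, -22. ])) bar L (np.int64(42), array([-37.8, -26.5, -21. ])) fence (np.int64(252), array([58.3, 70.8, 81.2]))
  blkR (np.int64(102), array([-5.3, 25.2, 66.8])) blkL (np.int64(50), array([-17.7,  27.9,  68.8]))
scene bar R (np.int64(20), array([-39.9, -30.1, -25. ])) bar L (np.int64(20), array([-40.3, -29.1, -23.7])) fence (np.int64(226), array([56.3, 65.6, 76.9]))
  blkR (np.int64(134), array([-33.7,  15.7,  64. ])) blkL (np.int64(74), array([-34.3,  30. ,  68.7]))
```

Request:
{"fn": "move_arm", "kwargs": {
  "steps": [
    [0,0,0,0.004,0.00035,0,0.01],
    [0,0,0,0.004,0.00035,0,0.01],
    [0,0,0,0.004,0.00035,0,0.01],
    [0,0,0,0.004,0.00035,0,0.01],
    [0,0,0,0,0,0,0.01]
  ]
}}

```text
clock: 32.3
eef_pos: [468.7, 26.7, 202.4]
tool_rot: [-3.141, 0.0, 1.658]
force: [-2.9, -0.3, -0.9]
width: 25.4
gripper_force: 60.3
```

Request:
{"fn": "move_arm", "kwargs": {
  "steps": [
    [0,0,0,0.004,0.00035,0,0.01],
    [0,0,0,0.004,0.00035,0,0.01],
    [0,0,0,0.004,0.00035,0,0.01],
    [0,0,0,0.003,0.0002,0,0.01],
    [0,0,0,0,0,0,0.01]
  ]
}}

```text
clock: 32.8
eef_pos: [484.3, 28.1, 202.5]
tool_rot: [3.141, -0.0, 1.658]
force: [-4.1, -0.2, -0.8]
width: 25.2
gripper_force: 60.2
```

Request:
{"fn": "move_arm", "kwargs": {
  "steps": [
    [0,0,0,-0.003,-0.0003,0,0.01],
    [0,0,0,0,0,0.0075,0.01],
    [0,0,0,0,0,0.0075,0.01],
    [0,0,0,-0.014,-0.0012,0,0.01],
    [0,0,0,-0.014,-0.0012,0,0.01]
  ]
}}

```text
clock: 33.3
eef_pos: [454.3, 25.8, 218.9]
tool_rot: [3.137, -0.0, 1.658]
force: [-0.2, 0.2, -1.9]
width: 25.5
gripper_force: 60.1
```

Request:
{"fn": "move_arm", "kwargs": {
  "steps": [
    [0,0,0,0,0,0,0.01],
    [0,0,0,0,0,0,0.01],
    [0,0,0,0,0,-0.0075,0.01],
    [0,0,0,0,0,-0.0075,0.01],
    [0,0,0,0,0,0,0.01]
  ]
}}

```text
clock: 33.8
eef_pos: [452.3, 25.3, 201.3]
tool_rot: [-3.139, -0.0, 1.658]
force: [0.6, -0.5, -2.0]
width: 25.5
gripper_force: 60.1
```

Request:
{"fn": "move_arm", "kwargs": {
  "steps": [
    [0,0,0,0.004,0.00035,0,0.01],
    [0,0,0,0.004,0.00035,0,0.01],
    [0,0,0,0.004,0.00035,0,0.01],
    [0,0,0,0,0,0,0.01]
  ]
}}

```text
clock: 34.2
eef_pos: [464.5, 26.3, 202.3]
tool_rot: [-3.14, 0.0, 1.658]
force: [-2.6, -0.7, -0.9]
width: 25.3
gripper_force: 60.2
```

Request:
{"fn": "move_arm", "kwargs": {
  "steps": [
    [0,0,0,0.004,0.00035,0,0.01],
    [0,0,0,0.004,0.00035,0,0.01],
    [0,0,0,0.004,0.00035,0,0.01],
    [0,0,0,0,0,0,0.01]
  ]
}}

```text
clock: 34.6
eef_pos: [477.1, 27.4, 202.3]
tool_rot: [-3.141, -0.0, 1.658]
force: [-4.4, -0.6, -3.0]
width: 25.2
gripper_force: 60.1
```

Request:
{"fn": "move_arm", "kwargs": {
  "steps": [
    [0,0,0,0.004,0.00035,0,0.01],
    [0,0,0,0.003,0.0003,0,0.01],
    [0,0,0,0,0,0,0.01],
    [0,0,0,0,0,0,0.01]
  ]
}}

```text
clock: 35.0
eef_pos: [484.3, 28.2, 202.7]
tool_rot: [3.14, -0.0, 1.658]
force: [-4.1, -0.9, -0.7]
width: 25.2
gripper_force: 60.2
```

```bash
python3 -c "
from slot import *
look();bar()"
```

```text
eef [484.3  28.2 202.7] [ 3.14  -0.     1.658] f [-4.1 -0.9 -0.7]
blade 49 [482.9  32.2 126. ] slope [array([482.3,  28.2, 110.9]), array([483.2,  32.6, 156.8])]
hous 213 [[422.9, 5.1, 104.7], [520.7, 51.1, 110.9]]
c [473.  28.] size [102.  46.] ang 4.4 z 108.0 px [271. 215.] 236
top bar R (np.int64(49), array([-31.3, -25. , -16.1])) bar L (np.int64(37), array([-31.7, -23.6, -15.1])) fence (np.int64(250), array([56.4, 71. , 81.2]))
  blkR (np.int64(36), array([43.6, 55.9, 67.6])) blkL (np.int64(32), array([34.8, 56.8, 69.1]))
scene bar R (np.int64(34), array([-34. , -27.1, -19.3])) bar L (np.int64(38), array([-35.6, -26.4, -18.5])) fence (np.int64(226), array([55.8, 65.7, 77.2]))
  blkR (np.int64(136), array([-32.8,  17.7,  65.1])) blkL (np.int64(78), array([-32. ,  22.9,  64.5]))
```

Request:
{"fn": "move_arm", "kwargs": {
  "steps": [
    [0,0,0,-0.003,-0.0003,0,0.01],
    [0,0,0,0,0,0.0075,0.01],
    [0,0,0,0,0,0.0075,0.01],
    [0,0,0,-0.014,-0.0012,0,0.01],
    [0,0,0,-0.014,-0.0012,0,0.01]
  ]
}}

```text
clock: 35.65
eef_pos: [454.1, 25.8, 218.8]
tool_rot: [3.138, -0.0, 1.658]
force: [-0.1, 0.3, -1.3]
width: 25.3
gripper_force: 60.1
```

Request:
{"fn": "move_arm", "kwargs": {
  "steps": [
    [0,0,0,0,0,0,0.01],
    [0,0,0,0,0,0,0.01],
    [0,0,0,0,0,-0.0075,0.01],
    [0,0,0,0,0,-0.0075,0.01],
    [0,0,0,0,0,0,0.01]
  ]
}}

```text
clock: 36.15
eef_pos: [452.3, 25.4, 201.3]
tool_rot: [-3.139, -0.0, 1.658]
force: [-0.3, -0.2, -2.1]
width: 25.1
gripper_force: 60.1
```

Request:
{"fn": "move_arm", "kwargs": {
  "steps": [
    [0,0,0,0.004,0.00035,0,0.01],
    [0,0,0,0.004,0.00035,0,0.01],
    [0,0,0,0.003,0.0003,0,0.01],
    [0,0,0,0,0,0,0.01]
  ]
}}

```text
clock: 36.55
eef_pos: [463.3, 26.3, 202.3]
tool_rot: [-3.14, 0.0, 1.658]
force: [-3.5, -0.9, 0.2]
width: 25.3
gripper_force: 60.2
```

Request:
{"fn": "move_arm", "kwargs": {
  "steps": [
    [0,0,0,0.003,0.0003,0,0.01],
    [0,0,0,0,0,0,0.01]
  ]
}}

```text
clock: 36.75
eef_pos: [466.8, 26.6, 202.5]
tool_rot: [-3.141, 0.0, 1.658]
force: [-3.3, -1.1, -0.6]
width: 25.4
gripper_force: 60.2
```

Request:
{"fn": "move_arm", "kwargs": {
  "steps": [
    [0,0,0,0.003,0.0003,0,0.01],
    [0,0,0,0,0,0,0.01]
  ]
}}

```text
clock: 36.95
eef_pos: [468.5, 26.8, 202.4]
tool_rot: [-3.138, 0.0, 1.658]
force: [-5.3, -0.6, 2.9]
width: 25.2
gripper_force: 60.6
```

Request:
{"fn": "move_arm", "kwargs": {
  "steps": [
    [0,0,0,0.002,0.0002,0,0.01],
    [0,0,0,0,0,0,0.01]
  ]
}}

```text
clock: 37.15
eef_pos: [469.2, 26.8, 202.2]
tool_rot: [-3.136, 0.001, 1.658]
force: [-7.8, -0.3, 3.2]
width: 25.5
gripper_force: 60.8
```

Request:
{"fn": "move_arm", "kwargs": {
  "steps": [
    [0,0,0,0.002,0.0002,0,0.01],
    [0,0,0,0,0,0,0.01]
  ]
}}

```text
clock: 37.35
eef_pos: [470.0, 26.9, 201.9]
tool_rot: [-3.133, 0.001, 1.658]
force: [-10.7, -0.0, 4.8]
width: 25.4
gripper_force: 61.0
```

```bash
python3 -c "
from slot import *
look();bar()"
```

```text
eef [470.   26.9 201.9] [-3.133e+00  1.000e-03  1.658e+00] f [-10.7  -0.    4.8]
blade 45 [467.4  32.1 129.6] slope [array([469.4,  29.9, 110.7]), array([467.1,  32.8, 157.7])]
hous 219 [[423.3, 6.9, 104.5], [521.2, 51.2, 110.6]]
c [473.  30.] size [102.  48.] ang 5.0 z 108.3 px [271. 215.] 233
top bar R (np.int64(54), array([-31.8, -24.1, -15.1])) bar L (np.int64(33), array([-30.9, -22.3, -15.2])) fence (np.int64(280), array([55.9, 70.4, 81.2]))
  blkR (np.int64(57), array([28. , 49.7, 68. ])) blkL (np.int64(49), array([11.5, 50.3, 69.2]))
scene bar R (np.int64(33), array([-35.4, -25.7, -18.2])) bar L (np.int64(37), array([-34.8, -26.5, -17.4])) fence (np.int64(214), array([55.9, 66.3, 77.1]))
  blkR (np.int64(132), array([-30.7,  15.5,  65.5])) blkL (np.int64(74), array([-30.1,  24. ,  67.8]))
```

Request:
{"fn": "move_arm", "kwargs": {
  "steps": [
    [0,0,0,0.002,0.0002,0,0.01],
    [0,0,0,0,0,0,0.01]
  ]
}}

```text
clock: 37.7
eef_pos: [470.8, 26.9, 201.7]
tool_rot: [-3.131, 0.001, 1.658]
force: [-11.4, -0.8, 5.3]
width: 24.8
gripper_force: 61.3
```

Request:
{"fn": "move_arm", "kwargs": {
  "steps": [
    [0,0,0,0.0015,0.0001,0,0.01],
    [0,0,0,0,0,0,0.01]
  ]
}}

```text
clock: 37.9
eef_pos: [471.4, 27.0, 201.6]
tool_rot: [-3.129, 0.001, 1.658]
force: [-12.0, -0.2, 5.8]
width: 25.3
gripper_force: 61.6
```

Request:
{"fn": "move_arm", "kwargs": {
  "steps": [
    [0,0,0,-0.004,-0.0003,0,0.01],
    [0,0,0,-0.004,-0.0004,0,0.01],
    [0,0,0,-0.002,-0.0002,0,0.01],
    [0,0,0,0,0,0,0.01]
  ]
}}

```text
clock: 38.3
eef_pos: [467.9, 27.0, 202.8]
tool_rot: [3.14, -0.0, 1.658]
force: [-2.9, -0.4, -2.6]
width: 25.5
gripper_force: 60.0
```

Request:
{"fn": "move_arm", "kwargs": {
  "steps": [
    [0,0,0,0,0,0.01,0.01],
    [0,0,0,0,0,0.015,0.01],
    [0,0,0,0,0,0.025,0.01],
    [0,0,0,0,0,0.015,0.01],
    [0,0,0,0,0,0,0.01]
  ]
}}

```text
clock: 38.8
eef_pos: [470.8, 27.5, 270.8]
tool_rot: [3.132, -0.0, 1.658]
force: [-0.1, -0.1, -1.7]
width: 25.3
gripper_force: 60.3
```

```bash
python3 -c "
from slot import *
look('c7',True);bar()"
```

```text
eef [470.8  27.5 270.8] [ 3.132 -0.     1.658] f [-0.1 -0.1 -1.7]
blade 42 [469.6  33.  202.2] slope [array([469.6,  31.3, 177.1]), array([469.4,  33.3, 225.8])]
hous 217 [[423.3, 8.8, 104.6], [521.2, 52.5, 110.8]]
c [473.  30.] size [102.  45.] ang 7.0 z 107.8 px [271. 215.] 241
top bar R (np.int64(47), array([-31.3, -21.9, -14.6])) bar L (np.int64(23), array([-30.4, -22.8, -16. ])) fence (np.int64(265), array([56.5, 70. , 81. ]))
  blkR (np.int64(49), array([39.1, 53.7, 68.1])) blkL (np.int64(34), array([28. , 55.7, 69.7]))
scene bar R (np.int64(32), array([-34.9, -25.8, -18.7])) bar L (np.int64(40), array([-34.2, -24.7, -17.7])) fence (np.int64(222), array([55.7, 66.5, 78.1]))
  blkR (np.int64(124), array([-32. ,  18.4,  64.2])) blkL (np.int64(73), array([-25. ,  31.4,  68.4]))
```

View pics/c7.png

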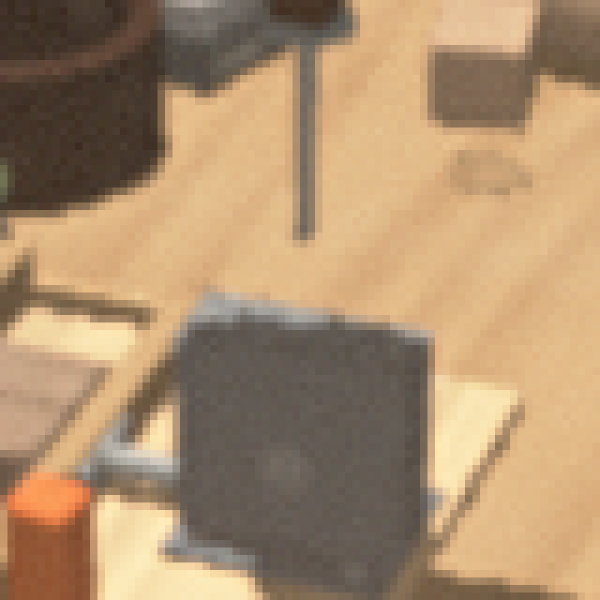

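The blade is out and vertical at crop (305,140), and the bar bears on the blocks at crop (75,425). I take the tool back to the fork.

Request:
{"fn": "move_arm", "kwargs": {
  "steps": [
    [0,0,1.65,0.0203,0.0454,0,0.01],
    [0,0,1.65,0.0203,0.0454,0,0.01],
    [0,0,1.65,0.0203,0.0454,0,0.01],
    [0,0,1.65,0.0203,0.0454,0,0.01],
    [0,0,1.65,0.0203,0.0454,0,0.01]
  ]
}}

```text
clock: 39.45
eef_pos: [569.2, 255.5, 266.2]
tool_rot: [-3.14, 0.0, 1.803]
force: [1.1, -1.3, -0.7]
width: 25.8
gripper_force: 60.3
```

Request:
{"fn": "move_arm", "kwargs": {
  "steps": [
    [0,0,1.65,0.0203,0.0454,0,0.01],
    [0,0,0,0,0,0,0.01],
    [0,0,0,0,0,0,0.01],
    [0,0,0,0,0,0,0.01]
  ]
}}

```text
clock: 39.85
eef_pos: [588.8, 297.5, 266.4]
tool_rot: [-3.14, 0.002, 1.83]
force: [0.2, 0.3, -1.3]
width: 25.6
gripper_force: 60.6
```

```bash
python3 - <<'E'
from slot import *
look();bar()
n='scene'; im,d=eyes.get_image(n)
for k in('fork','tool_tip'): print(k,[(round(r['confidence'],2),w(n,r['location']).round(1)) for r in finder.pinpoint(n,k)[:5]])
E
```

```text
eef [588.8 297.5 266.4] [-3.14e+00  2.00e-03  1.83e+00] f [ 0.2  0.3 -1.3]
blade 72 [586.4 301.2 195.4] slope [array([586.5, 301.1, 170. ]), array([586.5, 301.6, 220.8])]
hous 214 [[423.4, 7.1, 104.4], [519.8, 52.4, 110.6]]
c [473.  28.] size [102.  50.] ang 8.6 z 108.2 px [271. 215.] 234
top bar R (np.int64(57), array([-31.3, -23.8, -14.7])) bar L (np.int64(55), array([-31.3, -24.4, -13.9])) fence (np.int64(265), array([57.7, 69.5, 80.8]))
  blkR (np.int64(147), array([-21.8,  24.1,  64.8])) blkL (np.int64(66), array([-27.4,  33.7,  69.2]))
scene bar R (np.int64(34), array([-35.7, -26.7, -17.4])) bar L (np.int64(35), array([-34. , -23.9, -17.4])) fence (np.int64(233), array([55.2, 66.4, 77.3]))
  blkR (np.int64(131), array([-29.8,  18.9,  60. ])) blkL (np.int64(83), array([-29.5,  25.6,  66.5]))
fork [(0.89, array([590.9, 297.3, 126.5])), (0.42, array([ 569.1, -400.7,   -2.4]))]
tool_tip [(0.83, array([4.708e+02, 2.397e+02, 2.000e-01])), (0.71, array([482.7, 330.8,  -0.8])), (0.68, array([589.6, 298. , 152.7])), (0.63, array([605. , 421.7,   3.8]))]
```

Request:
{"fn": "move_arm", "kwargs": {
  "steps": [
    [0,0,0,0.0037,0.0026,0,0.01],
    [0,0,0,0,0,-0.01,0.01],
    [0,0,0,0,0,0,0.01]
  ]
}}

```text
clock: 40.45
eef_pos: [592.0, 301.3, 255.8]
tool_rot: [-3.139, 0.001, 1.831]
force: [-0.2, -0.6, -1.9]
width: 25.3
gripper_force: 60.6
```

Request:
{"fn": "move_arm", "kwargs": {
  "steps": [
    [0,0,0,0,0,-0.02,0.01],
    [0,0,0,0,0,-0.02,0.01],
    [0,0,0,0,0,0,0.01]
  ]
}}

```text
clock: 40.75
eef_pos: [590.8, 300.5, 214.3]
tool_rot: [-3.135, 0.002, 1.831]
force: [-0.5, -0.4, -2.1]
width: 25.0
gripper_force: 60.5
```

Request:
{"fn": "move_arm", "kwargs": {
  "steps": [
    [0,0,0,0.001,-0.0005,-0.02,0.01],
    [0,0,0,0,0,-0.02,0.01],
    [0,0,0,0,0,-0.01,0.01],
    [0,0,0,0,0,0,0.01],
    [0,0,0,0,0,0,0.01]
  ]
}}

```text
clock: 41.25
eef_pos: [594.2, 301.8, 168.4]
tool_rot: [3.14, -0.0, 1.831]
force: [0.7, 0.2, -1.2]
width: 25.3
gripper_force: 60.7
```

Request:
{"fn": "move_arm", "kwargs": {
  "steps": [
    [0,0,0,0,0,-0.005,0.01],
    [0,0,0,0,0,-0.003,0.01],
    [0,0,0,0,0,0,0.01],
    [0,0,0,0,0,0,0.01]
  ]
}}

```text
clock: 41.65
eef_pos: [593.8, 301.3, 159.7]
tool_rot: [3.141, -0.0, 1.831]
force: [0.2, 0.4, -1.5]
width: 24.8
gripper_force: 60.7
```

Request:
{"fn": "move_arm", "kwargs": {
  "steps": [
    [0,0,0,-0.0012,-0.0012,-0.003,0.01],
    [0,0,0,0,0,-0.004,0.01],
    [0,0,0,0,0,-0.003,0.01],
    [0,0,0,0,0,0,0.01],
    [0,0,0,0,0,0,0.01]
  ]
}}

```text
clock: 42.15
eef_pos: [592.5, 300.2, 149.4]
tool_rot: [-3.141, -0.0, 1.831]
force: [-0.1, -0.6, -1.9]
width: 25.6
gripper_force: 60.7
```

Request:
{"fn": "move_arm", "kwargs": {
  "steps": [
    [0,0,0,0,0,-0.0015,0.01],
    [0,0,0,0,0,0,0.01],
    [0,0,0,0,0,0,0.01]
  ]
}}

```text
clock: 42.45
eef_pos: [592.6, 300.2, 148.1]
tool_rot: [3.142, -0.0, 1.831]
force: [0.7, 0.2, -2.0]
width: 25.7
gripper_force: 60.7
```

Request:
{"fn": "move_arm", "kwargs": {
  "steps": [
    [0,0,0,0,0,-0.001,0.01],
    [0,0,0,0,0,0,0.01],
    [0,0,0,0,0,0,0.01]
  ]
}}

```text
clock: 42.75
eef_pos: [592.7, 300.3, 147.8]
tool_rot: [3.141, -0.0, 1.831]
force: [-1.8, -0.9, 5.2]
width: 25.5
gripper_force: 61.2
```

Request:
{"fn": "move_arm", "kwargs": {
  "steps": [
    [0,0,0,0,0,0,0.03],
    [0,0,0,0,0,0,0.045],
    [0,0,0,0,0,0,0.06],
    [0,0,0,0,0,0,0.06],
    [0,0,0,0,0,0,0.06]
  ]
}}

```text
clock: 43.25
eef_pos: [592.6, 300.1, 147.0]
tool_rot: [-3.142, -0.0, 1.831]
force: [-0.5, -0.0, 0.4]
width: 59.8
gripper_force: 0.0
```

Request:
{"fn": "move_arm", "kwargs": {
  "steps": [
    [0,0,0,0,0,0.02,0.06],
    [0,0,0,0,0,0.04,0.06],
    [0,0,0,0,0,0.045,0.06],
    [0,0,0,0,0,0.045,0.06],
    [0,0,0,-0.03,-0.03,0.02,0.06]
  ]
}}

```text
clock: 43.75
eef_pos: [566.1, 275.1, 321.5]
tool_rot: [3.131, -0.006, 1.833]
force: [-0.8, -0.4, 0.6]
width: 60.2
gripper_force: 0.0
```

Request:
{"fn": "move_arm", "kwargs": {
  "steps": [
    [0,0,0,-0.03,-0.03,0,0.06],
    [0,0,0,-0.03,-0.03,0,0.06],
    [0,0,0,-0.03,-0.03,0,0.06],
    [0,0,0,-0.02,-0.03,0,0.06],
    [0,0,0,0,0,0,0.06]
  ]
}}

```text
clock: 44.25
eef_pos: [450.0, 145.6, 317.2]
tool_rot: [-3.139, 0.004, 1.826]
force: [1.4, -0.1, -0.8]
width: 60.2
gripper_force: 0.0
```

```bash
python3 - <<'E'
from slot import *
bar()
for n in('top','scene'):
    im,d=eyes.get_image(n); print('grip');comps(d,165,215,(500,690,230,380),n,5); print('tape');comps(d,40,80,(340,440,-250,-130),n,8); print('bystander');comps(d,35,60,(500,660,-450,-340),n)
    cv2.imwrite(f'pics/f{n}.png',cv2.resize(im[120:310,110:410] if n=='top' else im[130:340,110:400],None,fx=2.6,fy=2.6,interpolation=3))
    print(n,[(round(r['confidence'],2),w(n,r['location']).round(1)) for r in finder.pinpoint(n,'tool_collar')[:5]])
E
```

```text
top bar R (np.int64(61), array([-31.1, -23.7, -14.4])) bar L (np.int64(56), array([-30.6, -22. , -14.5])) fence (np.int64(248), array([56.4, 70.1, 81. ]))
  blkR (np.int64(134), array([-26.4,  20.1,  66.8])) blkL (np.int64(60), array([-27.9,  19.1,  69. ]))
scene bar R (np.int64(33), array([-34.4, -25.9, -18.3])) bar L (np.int64(39), array([-35.2, -26.7, -17.6])) fence (np.int64(239), array([55.3, 66.5, 77.6]))
  blkR (np.int64(139), array([-27.5,  22.8,  66.1])) blkL (np.int64(81), array([-26. ,  25.2,  67.7]))
grip
c [594. 300.] size [27. 26.] ang 11.7 z 188.0 px [158. 173.] 83
tape
c [ 393. -190.] size [38. 65.] ang 27.0 z 59.6 px [306. 241.] 201
bystander
c [ 547. -414.] size [102.  84.] ang 14.9 z 45.3 px [368. 193.] 368
top [(0.7, array([604.2, 420.8,  92. ])), (0.67, array([481. , 332.6,  95.5])), (0.61, array([595.8, 300.7, 125.9])), (0.61, array([597.9, 301. , 155.6])), (0.58, array([594.6, 297.9, 118.2]))]
grip
c [591. 304.] size [26. 28.] ang 10.7 z 183.8 px [187. 230.] 139
tape
c [ 386. -183.] size [41. 63.] ang 19.9 z 56.5 px [320. 205.] 152
bystander
c [ 556. -412.] size [108.  76.] ang 61.2 z 46.0 px [300. 171.] 225
scene [(0.79, array([592.6, 305.9, 125.5])), (0.71, array([480.7, 332.8,  94. ])), (0.64, array([607.3, 418.1,  93.7]))]
```

View pics/ftop.png

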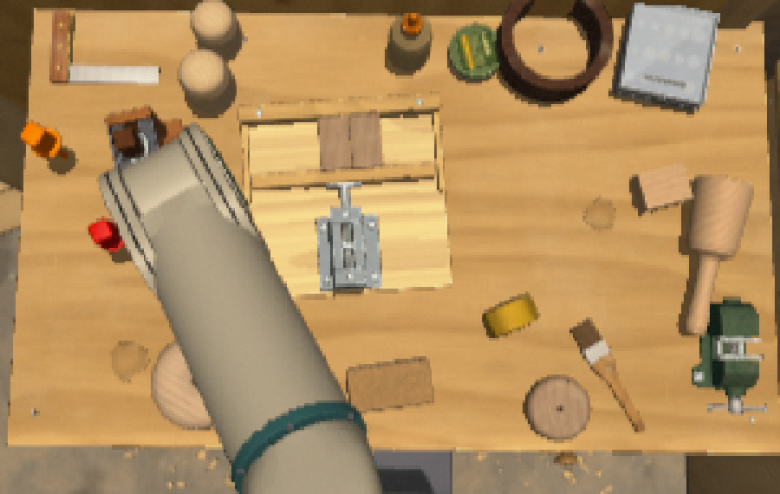

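View pics/fscene.png

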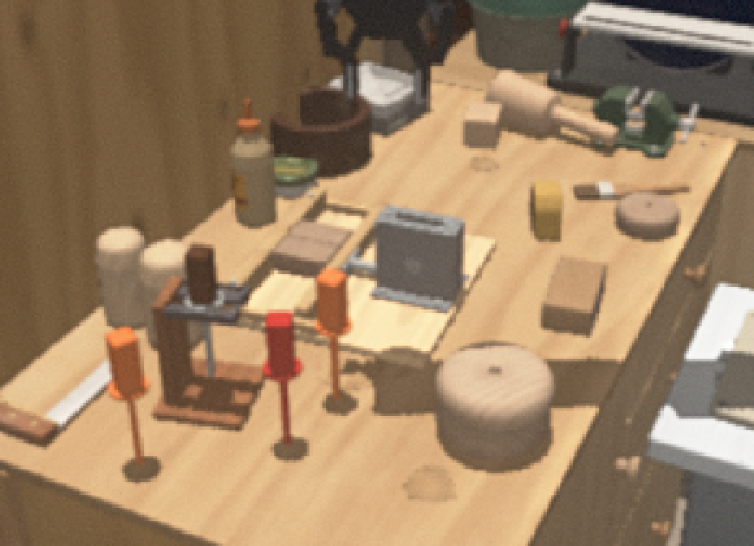

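The tool hangs upright in the fork at (200,275) in the scene crop. The tape stands at (545,210), and both blocks lie between the bar and the fence. Their gap has closed (top crop (350,140)), so I check their alignment before handing in.

```bash
python3 - <<'E'
from slot import *
n='top'; im,d=eyes.get_image(n); P=cloud(n,d); c,s=np.cos(np.deg2rad(5)),np.sin(np.deg2rad(5)); o=np.array([600.2,37.7])
H=np.array([proj(n,[*(o+[c*x-s*y,s*x+c*y]),40]) for x,y in((70,110),(70,-110),(-40,-110),(-40,110))],np.float32)
M=cv2.getPerspectiveTransform(H,np.float32([[0,0],[770,0],[770,385],[0,385]]))
cv2.imwrite('pics/rect.png',cv2.warpPerspective(im,M,(770,385),flags=cv2.INTER_CUBIC))
E
```

```text
(no output)
```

View pics/rect.png

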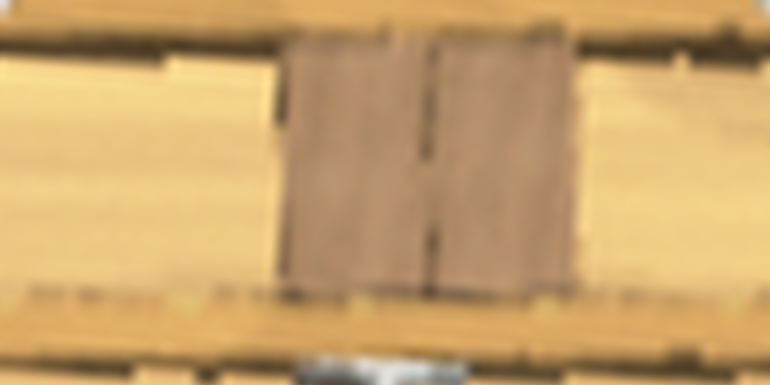

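Both blocks are square and side by side, touching the bar at row 295 and the fence at row 35. I hand in the job.

```bash
python3 -c "
from h import *
print(ctrl.finish_job())"
```

```text
the job is handed in; nothing more can be done
None
```

Job handed in: the two blocks present are clamped side by side between bar and fence (a nudge in the bed closed the gap I had left between them), the tape stands on the bench, the tool hangs upright in its fork, and the hand-in gave no verdict.

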